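# Hang a lift-off cupboard door on its two hinge pins

### The arm

A 6-joint arm with a two-finger parallel gripper is mounted at the origin on the work surface. World frame = base frame: x ahead of the robot, y to its left, z up, the work surface at z = 0. Lengths are in m, angles in rad, forces in N, time in s.
With the tool pointing down it reaches from about 0.275 to 0.75 m from the base axis. Payload 10.2 kg.
Tool frame: the origin (TCP) lies midway between the tips of the shut fingers; the grasp point (between the pads) lies 19 mm behind it; z points along the fingers, y is the direction in which the jaws open and shut (so a half turn about z gives the same grasp; the last joint's range is limited). The gripper opens to 88 mm and grips with 3 to 60 N. Pads are 18 mm wide; open, the fingers measure 123 mm over their backs; the gripper's body (75 mm by 187 mm) begins 45 mm behind the grasp point.
Start: joints at [-0.223, 0.313, 1.498, -0, 1.331, -0.223], TCP at [0.525, -0, 0.239] pointing down, gripper open.
Joint ranges: [-2.94, 2.94], [-0.97, 2.17], [0.19, 2.56], [-1.23, 4.37], [0.02, 3.11], [-2.88, 2.88]. Speed limits (rad/s): [2.39, 2.39, 3.01, 3.14, 3.14, 3.14].

### API

Orientations are given as a unit quaternion [x, y, z, w].
In Python, from plant import bot gives the robot as it stands. The module is installed in compiled form; this text tells all that it offers.
- The arm moves only by the shell command python3 -m inch 'ROWS'. ROWS is JSON, a list of rows, each a list of 7 numbers: the shift along the world's x, y, z in mm, then the turn, a rotation vector about the world's x, y, z in rad, then the finger opening in mm, from 0 to 88.1. A call has 1 to 10 rows; each row shifts and turns the commanded pose from where the row before left it; what a row does not reach is not made up. A row lasts 1/10 s, in which the tool goes at most 50 mm and 8.59 degrees, less where a joint would pass 70% of its speed; a pose out of reach is approached as far as the arm can. A call with a gripper value outside its range is refused whole. The fingers move at their own pace and stop on an object; the grip force is fixed at half the most. Time passes only in rows, so rows that do not move let the fingers close. It gives the time, the measured TCP pose, the force and the opening at its end, in the units of the state.
- bot.get_obs(): the state, without advancing time (a new reading comes with each control period).
- bot.get_image(name): name is "scene" or "side" or "wrist"; returns a dict with "img" (384x512x3 uint8, blue, green, red), "range_z" (384x512 float32, m along the optical axis (not along the pixel's ray), 0 where there is no reading), "fx", "fy", "cx", "cy" (pixels), "world_from_camera" (4x4, takes a point from camera to world coordinates); the wrist camera has in their place "tool_from_camera" (4x4, takes a point from camera to tool coordinates, whose origin is the TCP and whose axes are the flange's). Camera axes: x right, y up, looking along -z (the intrinsics and any distortion apply to the point x, -y, -z); pixel columns grow to the right and rows downward; lengths in m; the calibration is good to about 2 mm. The wrist camera is an equidistant fisheye: a pixel r from the principal point sees the ray r / f radians off the axis. A picture is of the moment at which its call begins: read the wrist's pose just before it.
- bot.hand_in(): hands the job in, once; it reports no verdict.
Trained networks look in the newest picture that a camera, given by its name, has taken for a name from the list of things; names that differ only in an ending like _2 or _b are one class to them, and where a whole thing is asked for, a point or a joint stands for the part that bears it (a point fixed in the world has none). Each returns a list of dicts, best first, with "score" (0 to 1); they miss things now and then, are a little off and sometimes report something else, mostly with a low value. They report only what shows in the picture. A call takes as long as a camera call. They do not tell look-alikes from the thing itself.
- bot.find_in(camera, name): "centre" ([column, row] as shares, 0 to 1, of the picture: columns of its width, rows of its height, amid what is visible of it).
- bot.trace(camera, name): "mask" (384x512 bool, what is visible of it) and "centre" ([column, row] as shares, 0 to 1, of the picture: columns of its width, rows of its height, amid what is visible of it).
- bot.landmark_of(camera, name): "centre" ([column, row] as shares, 0 to 1, of the picture: columns of its width, rows of its height: a listed point, or the origin of a listed thing).
The state is a dict: "time": time; "joints": joint angles; "joint_vel": joint speeds; "tau": joint torques, N m; "position": TCP position; "tool_rot": TCP orientation; "wrist_force": force on the tool from outside, world axes, zero at the start; "torque": the same for the moment, N m; "finger_gap": finger opening in m.
Only numpy, scipy, OpenCV 4.12 (cv2) and the standard library are available. Lean on these libraries where they do the work, as an engineer would, in place of code of your own. Each camera call takes 0.05 s, during which the arm holds its last target.

### The job

Lift the small aluminium door out of its wooden stand and, with the door standing well open, lower it gently so that both knuckles go fully down on the cupboard's two hinge pins. Then swing the hung door shut against the cupboard's front and let go; do not force anything and leave the mug, the steel can and the open tin where they stand.

Things in the scene. Friction and masses are not known exactly. Their poses are not given: they have to be found in the camera images.
- door_axis (a point): Loose aluminium door, 300 g: plate 105 wide, 6 thick, 180 tall, grip block on top, two ring knuckles on one upright edge. Point on the knuckles' axis at the lower one's underside; x along the plate to the free edge, y square to it, z up. Plate spans x 10 to 116, z -33 to 147, y +-3. At the start it stands in the stand, knuckles towards the cupboard (+y) side.
- door_upper (a point): The same door's upper knuckle: on the knuckle axis at its underside, 80 above door_axis. Both knuckles: outer diameter 18, bore 10, 18 tall, open right through.
- door_grip (a point): Grip block on the door's top edge: 40 long (along the plate), 12 thick, standing 43 above the plate. Point inside the block on its mid-plane, 55 along x and 170 up z from door_axis, 20 below the block's top, 23 above the plate's top edge; axes as door_axis. The door's centre of mass is nearly straight below.
- cupboard: White steel cupboard, fixed, open-fronted, 180 tall. Origin on the bench; x from open front (-80) to back (60), y along the front towards the hinge side; spans y -42 to 87. Shut, the door rests against the front edges of the top and of the side wall at y -37 (both at x -80), its x axis along the cupboard's -y, free edge past that wall; open, it stands out to -x. No latch.
- hinge_mark (a point): Outer end of the slots that hold the hinge rail, at cupboard x -85, y 76, z 45. The two pins together stand somewhere 3 to 22 from here along the cupboard's -y: not measured, find it by sight or feel. x is that of the pins and z that of the lower lug's top, where door_axis comes to rest. The rail is screwed tight and stays put. Hung, the door turns freely and sags slightly.
- hinge_upper (a point): Same for the upper pin, 80 above the lower and in line with it. Each vertical pin: diameter 8, 20 tall, top 3 tapered to diameter 6, on a lug 16 wide, 6 thick that reaches out to -x from the rail; knuckles have 1 play all round and rest on the lugs. The lower knuckle cannot pass the upper lug: bring the door in level, 25 to 35 above its hung height, then lower.
- stand: Wooden block 80 long (x), 90 wide, 38 tall, fixed to the bench, with a slot along x, 8 wide, 26 deep, in which the door's lower edge stands loosely. Origin on the bench under its centre.
- mug: Blue mug, 80 across, 90 tall, standing on the bench; origin at the centre of its underside. Bystander.
- spray: Steel can, 56 across, 150 tall, standing on the bench; origin at the centre of its underside. Bystander.
- tin_open: Open tin, 100 across, 80 tall, standing on the bench; origin at the centre of its underside. Bystander.
Not all that is in view belongs to the job. What is meant by the part that bears door_axis is not blue, and is the larger of those in its own colour.

How it is judged:
By the outcome, as a careful person would: the job done as asked, in the order asked, and still so for the second after the job is handed in, with the robot touching nothing.
It also fails if it takes over 61 s, if anything falls off the work surface, if the arm or the gripper's body presses on something with over 40 N, if the wrist force passes 120 N, or if a joint passes its speed limit or range.

## Working session

There is one attempt and no reset: what is moved stays moved. The work goes in short steps, Python scripts to look and compute and a shell command to move; the robot and the scene stay as the last step left them, time stands still between calls to the robot, and variables do not carry over. Pictures are saved under pics/ and viewed, and the job is handed in when it is done.

```bash
mkdir -p pics; ls; python3 - <<'E'
from plant import bot
import cv2
print(bot.get_obs())
for n in ["scene","side","wrist"]:
    d=bot.get_image(n)
    cv2.imwrite(f"pics/{n}0.png",d["img"])
    print(n,d["fx"],d["fy"],d["cx"],d["cy"],[k for k in d]);
    print(d.get("world_from_camera",d.get("tool_from_camera")).round(4) )
E
```

```text
pics
{'time': 0.0, 'joints': array([-2.23442652e-01,  3.13442700e-01,  1.49843039e+00,  2.18809165e-05,
        1.33101835e+00, -2.23410290e-01]), 'joint_vel': array([ 0.00037936, -0.00061772,  0.00069288,  0.00050996,  0.00162415,
        0.0013115 ]), 'tau': array([-1.80187753e-04, -4.02218950e+01, -2.52264959e+01,  6.94810320e-02,
        3.53677373e-02, -8.52248218e-05]), 'position': array([5.24751355e-01, 2.73458114e-05, 2.38167332e-01]), 'tool_rot': array([ 7.07119916e-01,  7.07093348e-01, -3.37041162e-04, -5.55182337e-04]), 'wrist_force': array([-0.63543395, -0.10537234, -0.4483242 ]), 'torque': array([ 0.03451139,  0.03193894, -0.0492102 ]), 'finger_gap': 0.08786151854630375}
scene 355.61867658448557 355.61867658448557 252.94808181892628 190.98746091010625 ['img', 'range_z', 'fx', 'fy', 'cx', 'cy', 'world_from_camera']
[[ 0.993   0.0811 -0.0858  0.4403]
 [-0.1177  0.623  -0.7733 -0.7012]
 [-0.0093  0.778   0.6282  0.7608]
 [ 0.      0.      0.      1.    ]]
side 347.4205977875051 347.4205977875051 262.1440391879436 190.13626040652616 ['img', 'range_z', 'fx', 'fy', 'cx', 'cy', 'world_from_camera']
[[-0.9988  0.0395 -0.0289  0.4907]
 [-0.0471 -0.6106  0.7905  0.7457]
 [ 0.0136  0.7909  0.6117  0.6682]
 [ 0.      0.      0.      1.    ]]
wrist 297.3186396354542 297.3186396354542 255.32597464647088 189.7490917631158 ['img', 'range_z', 'fx', 'fy', 'cx', 'cy', 'tool_from_camera']
[[-6.000e-04  9.568e-01  2.906e-01  7.480e-02]
 [ 1.000e+00  4.000e-04  7.000e-04  5.000e-04]
 [ 6.000e-04  2.906e-01 -9.568e-01 -1.457e-01]
 [ 0.000e+00  0.000e+00  0.000e+00  1.000e+00]]
```

View pics/scene0.png

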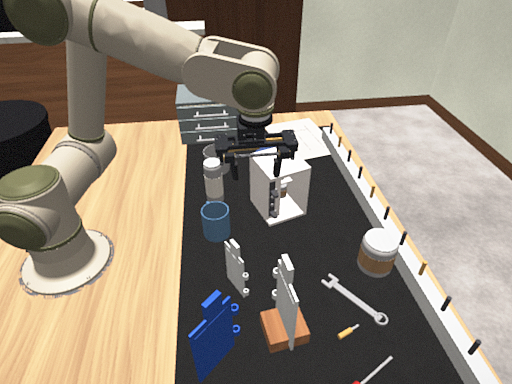

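View pics/side0.png

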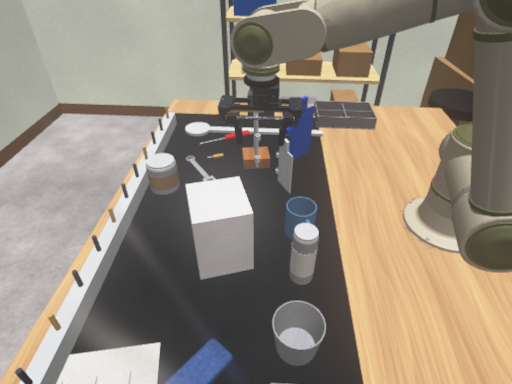

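View pics/wrist0.png

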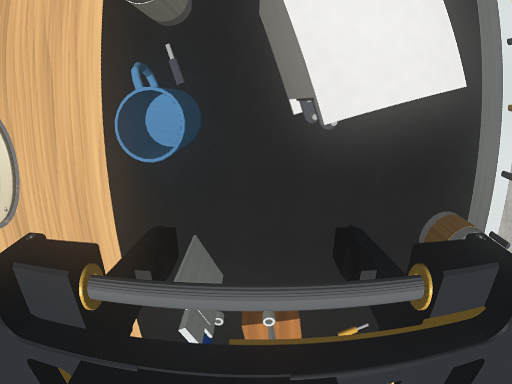

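```bash
cat > h.py <<'E'
from plant import bot
import numpy as np, cv2
from scipy.spatial.transform import Rotation as R
class V:
    def __init__(s,name):
        s.name=name; o=bot.get_obs(); s.o=o
        d=bot.get_image(name); s.d=d; s.img=d["img"]; s.z=d["range_z"]
        if "world_from_camera" in d: s.T=np.array(d["world_from_camera"])
        else:
            M=np.eye(4); M[:3,:3]=R.from_quat(o["tool_rot"]).as_matrix(); M[:3,3]=o["position"]
            s.T=M@np.array(d["tool_from_camera"])
        s.fish=name=="wrist"
    def ray(s,u,v):  # camera dir in (x,-y,-z) convention scaled to z=1
        d=s.d; a=(np.asarray(u,float)-d["cx"])/d["fx"]; b=(np.asarray(v,float)-d["cy"])/d["fy"]
        if s.fish:
            r=np.hypot(a,b)+1e-12; k=np.tan(r)/r; a=a*k;b=b*k
        c=np.stack([a,-b,-np.ones_like(a)],-1)
        return s.T[:3,3], c@s.T[:3,:3].T
    def at(s,u,v,zr=None):
        o,r=s.ray(u,v)
        if zr is None: zr=s.z[np.round(v).astype(int),np.round(u).astype(int)]
        return o+r*np.asarray(zr)[...,None]
    def atz(s,u,v,z):
        o,r=s.ray(u,v); return o+r*((z-o[2])/r[...,2])[...,None]
    def cloud(s):
        v,u=np.mgrid[0:384,0:512]; return s.at(u,v,s.z)
    def proj(s,P):
        d=s.d; c=(np.asarray(P)-s.T[:3,3])@s.T[:3,:3]; x,y,z=c[...,0],-c[...,1],-c[...,2]
        if s.fish:
            h=np.hypot(x,y); t=np.arctan2(h,z); k=t/(h+1e-12)
        else: k=1/z
        return np.stack([d["cx"]+d["fx"]*x*k,d["cy"]+d["fy"]*y*k],-1)
    def crop(s,u0,v0,u1,v1,k,fn):
        cv2.imwrite(fn,cv2.resize(s.img[v0:v1,u0:u1],None,fx=k,fy=k,interpolation=cv2.INTER_CUBIC))
def tri(views,px):
    A=np.zeros((3,3));b=np.zeros(3)
    for v,p in zip(views,px):
        o,r=v.ray(*p); r=r/np.linalg.norm(r); Q=np.eye(3)-np.outer(r,r); A+=Q;b+=Q@o
    P=np.linalg.solve(A,b); return P,[np.linalg.norm(v.proj(P)-p) for v,p in zip(views,px)]
E
python3 - <<'E'
from h import *
for n in ["scene","side","wrist"]:
    V_=V(n)
    for k in ["door_axis","door_upper","door_grip","cupboard","hinge_mark","hinge_upper","stand","mug","spray","tin_open"]:
        L=bot.landmark_of(n,k)
        for l in L[:3]:
            u=l["centre"][0]*512;v=l["centre"][1]*384
            print(n,k,round(l["score"],2),(round(u,1),round(v,1)),V_.at(np.clip(u,0,511),np.clip(v,0,383)).round(3))
    if n=="scene": V_.crop(180,130,330,360,3,"pics/sc1.png"); V_.crop(215,230,325,360,6,"pics/sc2.png");V_.crop(240,140,320,230,7,"pics/sc3.png")
    if n=="side": V_.crop(170,90,340,200,4.5,"pics/si1.png")
    if n=="wrist": V_.crop(250,60,370,150,6,"pics/w1.png")
E
```

```text
scene door_axis 0.84 (234.1, 333.2) [ 0.441 -0.294  0.039]
scene door_axis 0.83 (242.7, 291.9) [ 0.47  -0.187  0.034]
scene door_axis 0.7 (274.0, 299.7) [ 0.545 -0.196  0.001]
scene door_upper 0.93 (277.7, 273.4) [ 0.541 -0.24   0.159]
scene door_upper 0.8 (245.5, 278.2) [ 0.477 -0.19   0.089]
scene door_upper 0.75 (237.7, 313.3) [ 0.453 -0.223  0.001]
scene door_grip 0.86 (210.9, 308.0) [ 0.403 -0.334  0.203]
scene door_grip 0.76 (286.4, 267.9) [ 0.548 -0.285  0.232]
scene door_grip 0.71 (234.4, 249.2) [ 0.457 -0.156  0.153]
scene cupboard 0.66 (282.8, 199.9) [0.633 0.162 0.012]
scene hinge_mark 0.94 (274.6, 215.5) [0.588 0.057 0.045]
scene hinge_upper 0.69 (274.2, 193.2) [0.584 0.058 0.13 ]
scene stand 0.77 (281.2, 333.6) [ 0.542 -0.307  0.039]
scene mug 0.89 (219.4, 232.6) [0.423 0.019 0.034]
scene tin_open 0.55 (218.4, 169.2) [0.434 0.191 0.133]
side door_axis 0.79 (287.1, 151.7) [ 0.451 -0.136  0.133]
side door_axis 0.71 (275.6, 169.9) [ 0.482 -0.18   0.036]
side door_axis 0.53 (256.5, 160.4) [ 0.545 -0.205  0.054]
side door_upper 0.8 (280.3, 154.1) [ 0.47  -0.168  0.104]
side d
[... 564 characters left out ...]
.8, 276.8) [0.42  0.238 0.03 ]
side tin_open 0.66 (294.6, 347.2) [0.434 0.39  0.004]
wrist door_axis 0.75 (269.9, 313.1) [ 0.546 -0.21   0.053]
wrist door_axis 0.62 (208.1, 337.6) [ 0.449 -0.279  0.038]
wrist door_axis 0.6 (221.7, 291.8) [0.516 0.026 0.319]
wrist door_upper 0.73 (216.3, 313.6) [ 0.476 -0.177  0.094]
wrist door_grip 0.74 (190.7, 329.0) [ 0.459 -0.143  0.16 ]
wrist door_grip 0.41 (168.0, 6.5) [0.432 0.185 0.071]
wrist hinge_mark 0.84 (308.9, 118.0) [0.585 0.058 0.053]
wrist hinge_upper 0.71 (321.7, 123.6) [0.573 0.06  0.174]
wrist stand 0.89 (270.5, 322.8) [ 0.547 -0.222  0.062]
wrist mug 0.62 (174.3, 120.0) [0.42  0.054 0.005]
wrist spray 0.96 (169.6, 7.1) [0.432 0.186 0.066]
```

```bash
cd pics; python3 -c "
import cv2
for f in ['sc2','sc3','si1','w1']: print(cv2.imread(f+'.png').shape)"
```

```text
(780, 660, 3)
(630, 560, 3)
(495, 765, 3)
(540, 720, 3)
```

```bash
cd pics; python3 -c "
import cv2
i=cv2.imread('sc2.png');cv2.imwrite('sc2b.png',cv2.resize(i,(500,590)))
i=cv2.imread('sc3.png');cv2.imwrite('sc3b.png',cv2.resize(i,(533,600)))"
```

```text
(no output)
```

View pics/sc2b.png

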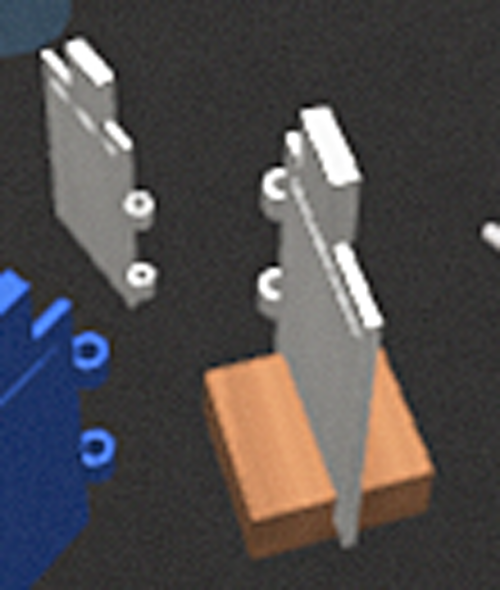

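View pics/sc3b.png

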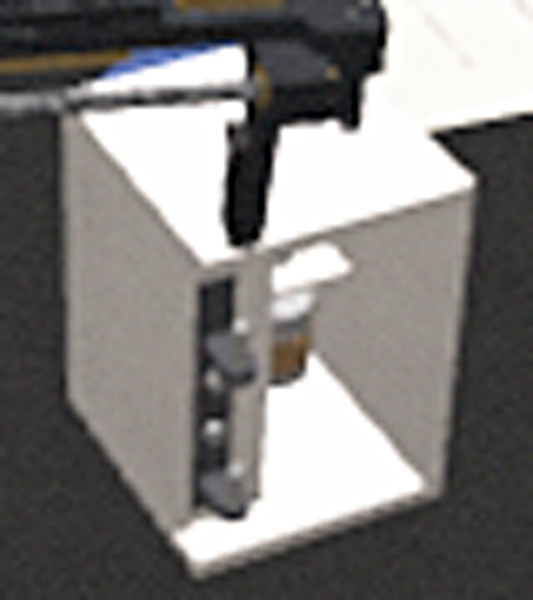

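View pics/w1.png

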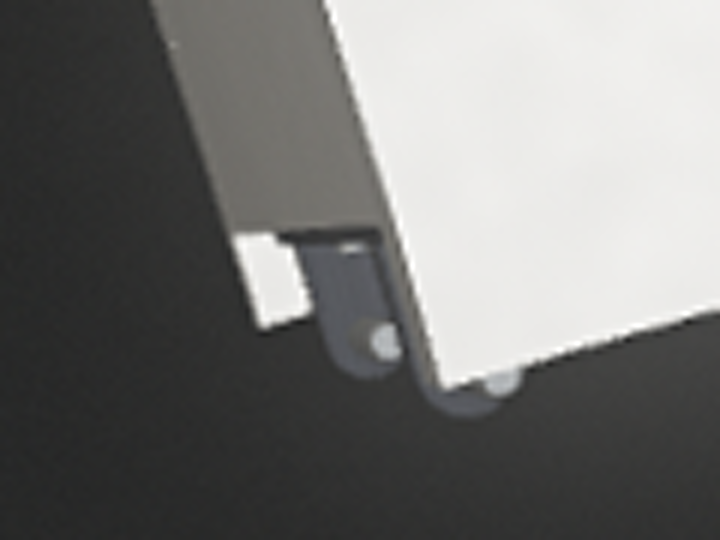

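View pics/si1.png

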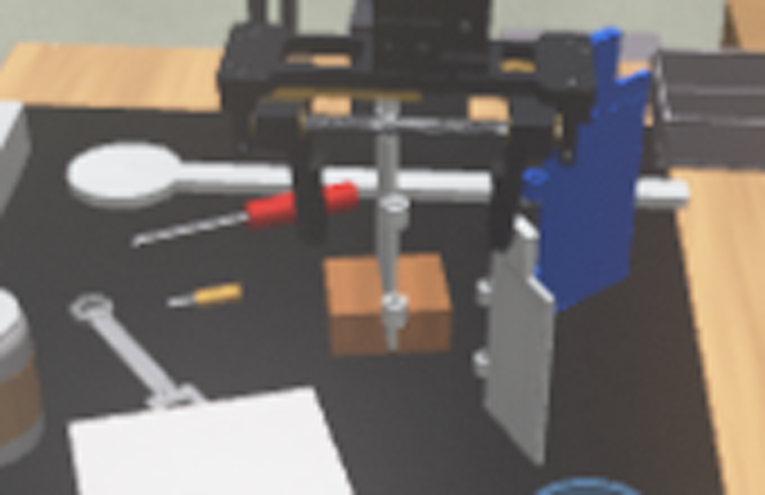

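Candidates for the door, by scene pixel:
- Silver door in the stand, at (287,300).
- Smaller silver door, at (235,268).
- Blue door, at (215,335).

The close crop confirms the first: it is the larger silver one and it stands in the wooden block. The cupboard opens towards world -y, and its two pins are at the left (world -x) front edge. Next I'll get closer wrist views of the pins.

```bash
python3 -m inch '[[15,-25,10,0,0,0,88],[15,-25,10,0,0,0,88],[10,-20,10,0,0,0,88],[0,0,0,0,0,0,88]]'
cat > look1.py <<'E'
from h import *
import sys
t=sys.argv[1]
w=V("wrist"); cv2.imwrite(f"pics/w{t}.png",w.img)
print(w.o["position"].round(4),w.T[:3,3].round(3))
np.savez(f"w{t}.npz",img=w.img,z=w.z,T=w.T)
for k in ["hinge_mark","hinge_upper","door_axis","door_upper","door_grip","cupboard"]:
    for l in bot.landmark_of("wrist",k)[:2]:
        u=l["centre"][0]*512;v=l["centre"][1]*384
        print(k,round(l["score"],2),(round(u,1),round(v,1)),w.at(np.clip(u,0,511),np.clip(v,0,383)).round(3))
p=w.proj(np.array([0.58,0.06,0.1])); a,b=[int(x) for x in p]
print(a,b)
w.crop(max(a-60,0),max(b-50,0),a+60,b+50,6,f"pics/w{t}c.png")
E
python3 look1.py A
```

```text
time: 2.2
position: [0.5659, -0.0721, 0.2693]
tool_rot: [0.708, 0.706, 0.0, 0.001]
wrist_force: [0.7, 0.5, -0.5]
finger_gap: 0.0879
[ 0.5659 -0.0721  0.2693] [0.566 0.003 0.415]
hinge_mark 0.59 (270.4, 57.6) [0.585 0.058 0.044]
hinge_upper 0.65 (274.6, 46.4) [0.585 0.057 0.126]
door_axis 0.91 (192.6, 239.4) [ 0.475 -0.189  0.031]
door_axis 0.8 (240.5, 264.0) [ 0.546 -0.212  0.062]
door_upper 0.95 (235.7, 296.4) [ 0.561 -0.048  0.349]
door_upper 0.93 (168.2, 328.0) [ 0.449 -0.279  0.127]
267 48
```

View pics/wA.png

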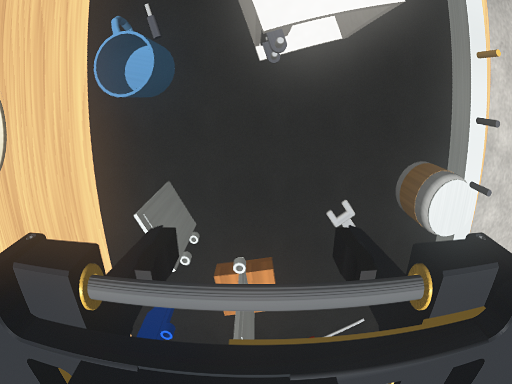

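View pics/wAc.png

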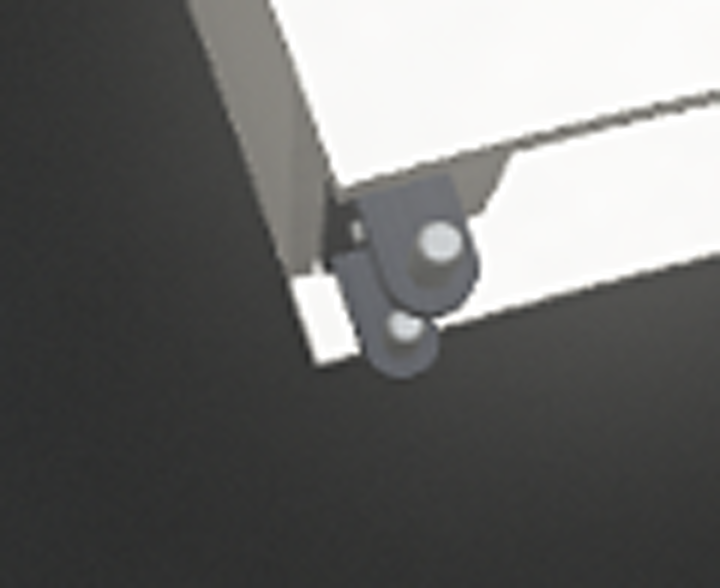

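```bash
python3 - <<'E'
from h import *
w=V("wrist")
f=lambda x,u0:u0+(x+.5)/6-.5
for nm,c,z in [("up",(440,241),.145),("lo",(405,323),.065)]:
    u,v=f(c[0],207),f(c[1],0)
    print(nm,u,v,w.atz(u,v,z).round(4), w.at(u,v).round(4))
# initial view: recreate
w0=V.__new__(V); w0.d=w.d; w0.fish=True
M=np.eye(4);M[:3,:3]=R.from_quat([0.707119916,0.707093348,-0.000337,-0.000555]).as_matrix();M[:3,3]=[.524751,.000027,.238167]
w0.T=M@np.array(w.d["tool_from_camera"])
q={"up":(503,378),"lo":(385,342)}
for nm,z in [("up",.145),("lo",.065)]:
    u,v=f(q[nm][0],250),f(q[nm][1],60); print("init",nm,w0.atz(u,v,z).round(4))
print(tri([w,w0],[(f(405,207),f(323,0)),(f(385,250),f(342,60))]))
# cupboard yaw: top plane edges
P=w.cloud(); m=(abs(P[...,2]-.18)<.004)&(P[...,1]>0)&(P[...,0]>.5)
print(m.sum()); 
s=V("scene"); Ps=s.cloud(); ms=(abs(Ps[...,2]-.18)<.006)&(Ps[...,1]>0.03)&(Ps[...,1]<.3)&(Ps[...,0]>.5)&(Ps[...,0]<.8)
si=V("side"); Pi=si.cloud(); mi=(abs(Pi[...,2]-.18)<.006)&(Pi[...,1]>0.03)&(Pi[...,1]<.3)&(Pi[...,0]>.5)&(Pi[...,0]<.8)
for v,mm,PP in [(w,m,P),(s,ms,Ps),(si,mi,Pi)]:
    if mm.sum()>50:
        pts=PP[mm][:,:2].astype(np.float32)*1000
        print(v.name,mm.sum(),PP[mm][:,2].mean(),cv2.minAreaRect(pts))
# door plate
for v,PP in [(s,Ps),(si,Pi),(w,P)]:
    mm=(PP[...,0]>.51)&(PP[...,0]<.59)&(PP[...,1]<-.18)&(PP[...,1]>-.34)&(PP[...,2]>.06)&(PP[...,2]<.19)
    q=PP[mm]; c=q.mean(0); U,S,Vt=np.linalg.svd(q-c,full_matrices=False)
    print(v.name,len(q),c.round(4),Vt[2].round(4),S[2]/len(q)**.5)
    mm=(PP[...,0]>.51)&(PP[...,0]<.59)&(PP[...,1]<-.18)&(PP[...,1]>-.36)&(PP[...,2]>.2)&(PP[...,2]<.24)
    q=PP[mm]; print(" top",len(q),q.mean(0).round(4),q.min(0),q.max(0))
E
```

```text
up 279.9166666666667 39.75 [0.5868 0.0632 0.145 ] [0.587  0.0638 0.1419]
lo 274.0833333333333 53.416666666666664 [0.5864 0.0635 0.065 ] [0.583  0.0541 0.1217]
init up [0.5887 0.0596 0.145 ]
init lo [0.5877 0.0603 0.065 ]
(array([0.58532764, 0.06104859, 0.07854967]), [np.float64(0.2964528159521867), np.float64(0.3183455584843568)])
2864
wrist 2864 0.17961664643170677 ((630.7149658203125, 81.96011352539062), (132.71226501464844, 30.331682205200195), 6.325870990753174)
scene 775 0.17962171403984245 ((613.2960815429688, 139.15138244628906), (129.27734375, 128.16184997558594), 17.30136489868164)
side 2420 0.17902622496776543 ((611.251953125, 149.325927734375), (129.0359344482422, 143.54562377929688), 18.044307708740234)
scene 906 [ 0.5496 -0.2843  0.1275] [ 0.9861  0.1662 -0.0037] 0.0015066816333012508
 top 256 [ 0.5495 -0.2764  0.224 ] [ 0.54192848 -0.2916906   0.20009684] [ 0.55947715 -0.25106499  0.23689876]
side 200 [ 0.5485 -0.2418  0.1269] [-9.798e-01 -2.002e-01  9.000e-04] 0.0029418063294665503
 top 69 [ 0.5507 -0.2588  0.2215] [ 0.54400923 -0.28542316  0.2005312 ] [ 0.55872397 -0.24718711  0.23458604]
wrist 657 [ 0.5504 -0.2487  0.1203] [ 0.9797  0.2004 -0.0117] 0.0024028974064870877<stdin>:30: RuntimeWarning: Mean of empty slice.
  ret = um.true_divide(
Traceback (most recent call last):
ValueError: zero-size array to reduction operation minimum which has no identity
```

```bash
python3 -m inch '[[0,-30,5,0,0,0.05,88],[-5,-40,0,0,0,0.05,88],[-5,-45,0,0,0,0.05,88],[-5,-45,0,0,0,0.03,88],[0,-36,0,0,0,0,88],[0,0,0,0,0,0,88],[0,0,0,0,0,0,88]]'
python3 look1.py B; python3 - <<'E'
from h import *
w=V("wrist"); w.crop(150,100,400,300,3,"pics/wBc2.png")
P=w.cloud()
mm=(P[...,0]>.51)&(P[...,0]<.60)&(P[...,1]<-.18)&(P[...,1]>-.36)&(P[...,2]>.2)&(P[...,2]<.245)
q=P[mm]; print(len(q), q.mean(0) if len(q) else 0)
E
```

```text
time: 3.4
position: [0.5499, -0.2661, 0.2734]
tool_rot: [0.641, 0.768, 0.0, -0.0]
wrist_force: [0.3, 0.2, -0.4]
finger_gap: 0.0882
[ 0.5499 -0.2661  0.2734] [ 0.537 -0.193  0.419]
door_axis 0.75 (259.1, 127.2) [ 0.547 -0.222  0.056]
door_axis 0.64 (179.7, 160.4) [ 0.451 -0.283  0.041]
door_upper 0.78 (203.6, 87.3) [ 0.462 -0.183  0.001]
door_upper 0.71 (158.6, 177.8) [ 0.451 -0.284  0.13 ]
door_grip 0.95 (176.9, 40.5) [ 0.461 -0.149  0.166]
door_grip 0.88 (87.6, 236.0) [ 0.419 -0.315  0.223]
329 -85
1166 [ 0.55130323 -0.2670887   0.23145547]
```

View pics/wB.png

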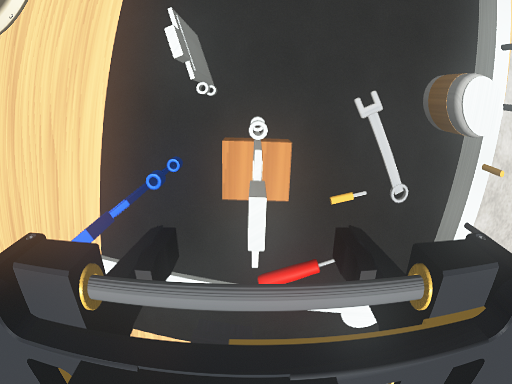

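```bash
python3 - <<'E'
from h import *
w=V("wrist"); w.crop(210,100,310,280,3.3,"pics/wBd.png"); w.crop(235,105,285,160,10,"pics/wBe.png")
P=w.cloud()
mm=(P[...,0]>.51)&(P[...,0]<.60)&(P[...,1]<-.18)&(P[...,1]>-.36)&(P[...,2]>.228)&(P[...,2]<.245)
q=P[mm]; print(len(q), q.mean(0),np.median(q[:,2]),cv2.minAreaRect(q[:,:2].astype(np.float32)*1000))
mm=(P[...,0]>.51)&(P[...,0]<.60)&(P[...,1]<-.18)&(P[...,1]>-.36)&(P[...,2]>.18)&(P[...,2]<.2)
q=P[mm]; print(len(q), q.mean(0),np.median(q[:,2]),cv2.minAreaRect(q[:,:2].astype(np.float32)*1000))
E
```

```text
993 [ 0.55170271 -0.26997037  0.23445653] 0.2345793476429331 ((551.9308471679688, -271.3757629394531), (12.0612154006958, 40.07713317871094), 9.057799339294434)
396 [ 0.55082217 -0.26426501  0.19193418] 0.19162852286617083 ((554.2088623046875, -279.0446472167969), (11.812912940979004, 103.62366485595703), 11.134981155395508)
```

View pics/wBd.png

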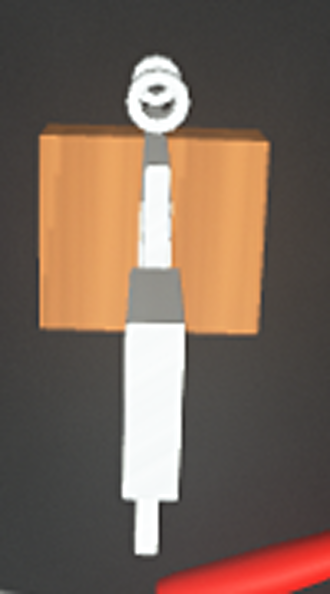

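View pics/wBe.png

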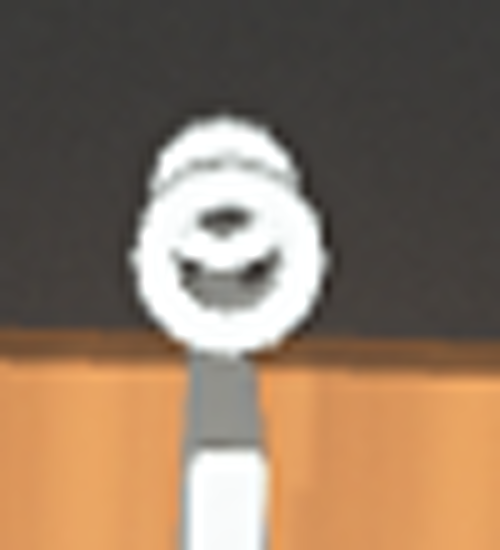

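The stand door shows at column 257: grip block top at rows 197–252, upper knuckle ring at (257.6,130). The block measures 12×40 at (0.552,-0.271), with its top at 0.2346. That matches the text, so I'm descending and grasping.

```bash
python3 -m inch '[[2,-5,-10,0,0,0,88],[0,0,-20,0,0,0,88],[0,0,-20,0,0,0,88],[0,0,-15,0,0,0,88],[0,0,-10,0,0,0,88],[0,0,0,0,0,0,60],[0,0,0,0,0,0,40],[0,0,0,0,0,0,25]]'
python3 -m inch '[[0,0,0,0,0,0,15],[0,0,0,0,0,0,8],[0,0,0,0,0,0,4],[0,0,0,0,0,0,4],[0,0,0,0,0,0,4],[0,0,0,0,0,0,4]]'
python3 look1.py C
```

```text
time: 4.65
position: [0.5523, -0.2712, 0.1996]
tool_rot: [0.641, 0.768, 0.0, 0.001]
wrist_force: [0.3, -0.0, 1.3]
finger_gap: 0.0661
time: 5.25
position: [0.552, -0.271, 0.1987]
tool_rot: [0.641, 0.768, 0.0, 0.0]
wrist_force: [0.0, -1.0, -0.7]
finger_gap: 0.0177
[ 0.552  -0.271   0.1987] [ 0.539 -0.197  0.344]
door_axis 0.98 (195.2, 86.6) [ 0.475 -0.191  0.037]
door_axis 0.92 (258.7, 123.3) [ 0.544 -0.211  0.143]
door_upper 0.79 (189.7, 77.7) [ 0.482 -0.186  0.099]
door_upper 0.75 (130.7, 194.9) [ 0.452 -0.284  0.13 ]
door_grip 0.98 (256.2, 259.5) [ 0.551 -0.26   0.235]
door_grip 0.85 (148.2, 15.8) [ 0.464 -0.152  0.168]
343 -124
```

View pics/wC.png

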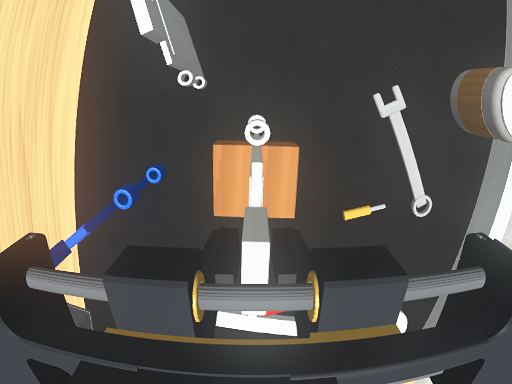

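Fingers are still closing (17.7 mm). Wait, then lift slowly.

```bash
python3 -m inch '[[0,0,0,0,0,0,4],[0,0,0,0,0,0,4],[0,0,0,0,0,0,4],[0,0,0,0,0,0,4]]'
python3 -m inch '[[0,0,3,0,0,0,4],[0,0,5,0,0,0,4],[0,0,8,0,0,0,4],[0,0,9,0,0,0,4],[0,0,10,0,0,0,4],[0,0,0,0,0,0,4],[0,0,0,0,0,0,4]]'
python3 look1.py D
```

```text
time: 6.0
position: [0.552, -0.271, 0.1987]
tool_rot: [0.641, 0.768, -0.0, 0.0]
wrist_force: [-0.5, 0.6, -0.4]
finger_gap: 0.0116
time: 6.7
position: [0.552, -0.271, 0.2339]
tool_rot: [0.641, 0.768, 0.0, 0.0]
wrist_force: [-0.7, 0.0, -3.6]
finger_gap: 0.0114
[ 0.552  -0.271   0.2339] [ 0.539 -0.197  0.38 ]
door_axis 0.71 (260.7, 123.5) [ 0.545 -0.211  0.177]
door_axis 0.59 (168.1, 162.8) [ 0.451 -0.282  0.051]
door_upper 0.96 (195.3, 77.4) [ 0.479 -0.183  0.097]
door_upper 0.92 (258.4, 130.0) [ 0.547 -0.223  0.098]
door_grip 0.96 (163.7, 28.3) [ 0.464 -0.153  0.168]
door_grip 0.85 (62.3, 250.0) [ 0.421 -0.313  0.223]
336 -106
```

View pics/wD.png

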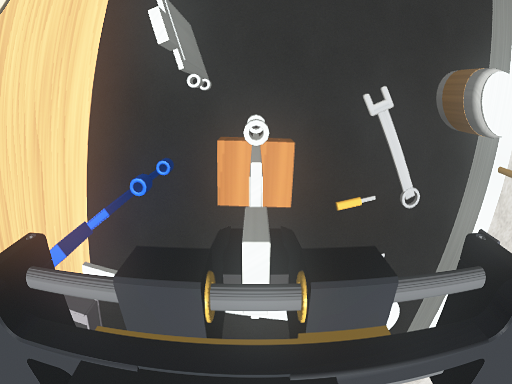

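```bash
python3 - <<'E'
from h import *
w=V("wrist"); w.crop(235,105,285,155,12,"pics/wDe.png")
P=w.cloud()
tl=np.linalg.inv(w.T@np.linalg.inv(np.array(w.d["tool_from_camera"])))
Q=P@tl[:3,:3].T+tl[:3,3]
sub=(slice(100,160),slice(230,290))
m=np.zeros(P.shape[:2],bool);m[sub]=True
m&=(Q[...,0]>.040)&(Q[...,0]<.09)&(abs(Q[...,1])<.02)
z=Q[...,2]
print(np.histogram(z[m],bins=np.arange(.03,.2,.01)))
mu=m&(z<.07)
q=Q[mu]; print(len(q),np.median(q[:,2]),cv2.minEnclosingCircle(q[:,:2].astype(np.float32)*1000),q.mean(0))
v,u=np.nonzero(mu);print(u.min(),u.max(),v.min(),v.max())
E
```

```text
(array([ 25,  17, 394,  57,  17,   0,   0,   0,   0,   6, 123,  22,   7,
         0,   0,   0]), array([0.03, 0.04, 0.05, 0.06, 0.07, 0.08, 0.09, 0.1 , 0.11, 0.12, 0.13,
       0.14, 0.15, 0.16, 0.17, 0.18, 0.19]))
563 0.05612668343514621 ((58.429630279541016, 1.8862253427505493), 16.321638107299805) [0.05200074 0.0007107  0.04732164]
231 287 100 159
```

View pics/wDe.png

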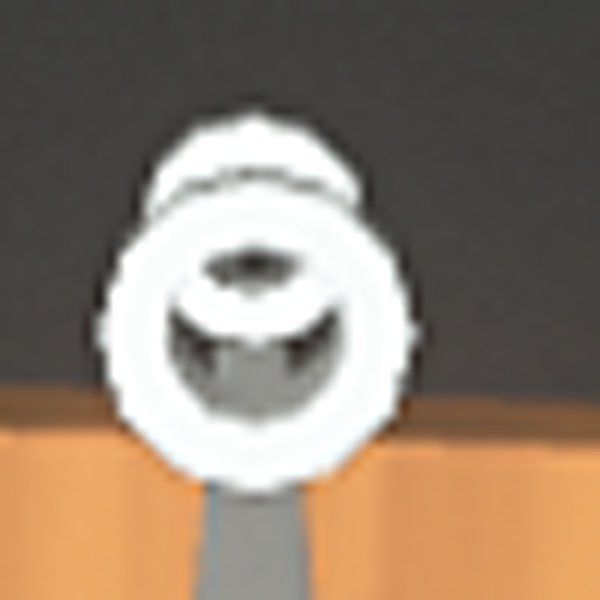

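```bash
python3 - <<'E'
from h import *
w=V("wrist")
M=w.T@np.linalg.inv(np.array(w.d["tool_from_camera"])); Mi=np.linalg.inv(M)
for nm,p,tz in [("up",(256.1,132.3),.0561),("lo",(255.6,123.3),.1361)]:
    z=M[2,3]-tz
    W=w.atz(p[0],p[1],z); print(nm,W.round(4),(Mi[:3,:3]@W+Mi[:3,3]).round(4))
E
```

```text
up [ 0.5431 -0.2176  0.1775] [0.0541 0.0008 0.0561]
lo [ 0.5427 -0.2172  0.0975] [0.0546 0.0005 0.1361]
```

```bash
python3 -m inch '[[2,12,0,0,0,0,4],[5,25,0,0,0,0,4],[8,38,0,0,0,0,4],[8,40,0,0,0,0,4],[8,40,0,0,0,0,4],[6,38,-1,0,0,0,4],[4,28,-1,0,0,0,4],[2,15,-1,0,0,0,4],[1,9,-1,0,0,0,4],[0,0,0,0,0,0,4]]'
python3 -m inch '[[0,0,0,0,0,0,4],[0,0,0,0,0,0,4]]'
cat > look2.py <<'E'
from h import *
import sys
t=sys.argv[1]; o=bot.get_obs()
w=V("wrist"); cv2.imwrite(f"pics/w{t}.png",w.img)
w.crop(215,30,315,155,6,f"pics/w{t}c.png") if len(sys.argv)<3 else w.crop(*[int(x) for x in sys.argv[2:7]],f"pics/w{t}c.png")
print(o["position"].round(4),o["wrist_force"].round(1),R.from_quat(o["tool_rot"]).as_matrix()[:,1].round(4))
E
python3 look2.py E
```

```text
time: 8.15
position: [0.5959, -0.0256, 0.2296]
tool_rot: [0.64, 0.768, -0.0, -0.0]
wrist_force: [0.3, 0.0, -3.0]
finger_gap: 0.0119
time: 8.35
position: [0.596, -0.0272, 0.2297]
tool_rot: [0.641, 0.767, -0.0, 0.0]
wrist_force: [0.1, 0.4, -3.9]
finger_gap: 0.012
[ 0.596  -0.0272  0.2297] [ 0.1  0.4 -3.9] [ 9.841e-01  1.776e-01 -1.000e-04]
```

View pics/wE.png

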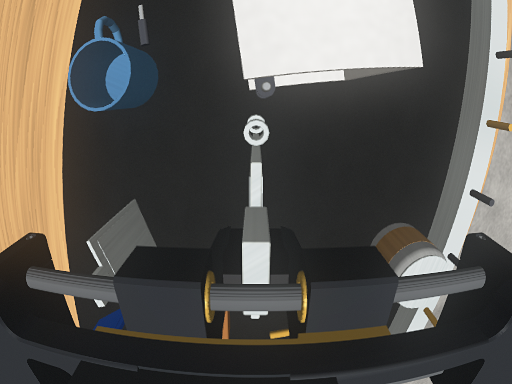

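View pics/wEc.png

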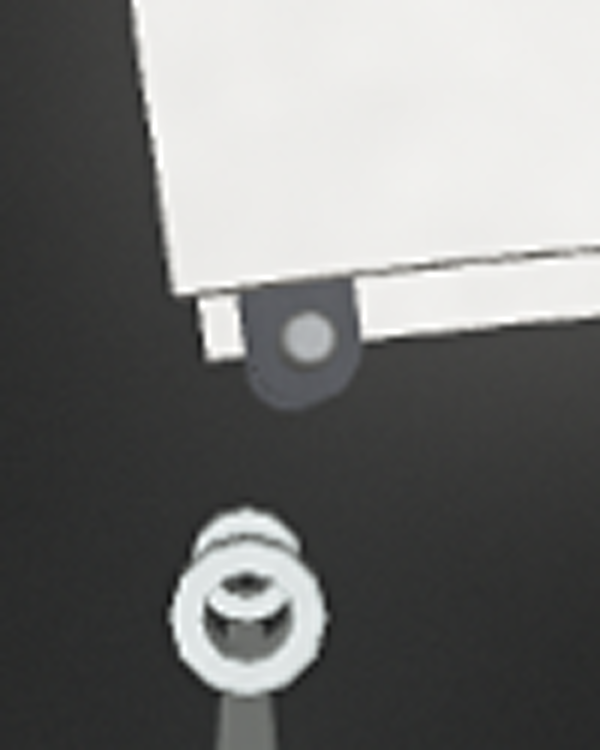

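```bash
cat > rel.py <<'E'
from h import *
import sys
pu,pv=float(sys.argv[1]),float(sys.argv[2])
w=V("wrist")
M=w.T@np.linalg.inv(np.array(w.d["tool_from_camera"])); Mi=np.linalg.inv(M)
for zp in (.144,.145,.146):
    W=w.atz(pu,pv,zp); print("pin",W.round(4),(Mi[:3,:3]@W+Mi[:3,3]).round(4))
K=M[:3,:3]@np.array([.0543,.0007,.0561])+M[:3,3]; print("knuckle",K.round(4))
W=w.atz(pu,pv,.145); print("delta mm",((W-K)[:2]*1000).round(2))
E
python3 rel.py 265.9 85.6
```

```text
pin [0.5887 0.0606 0.144 ] [0.0876 0.0084 0.0857]
pin [0.5886 0.0605 0.145 ] [0.0875 0.0083 0.0847]
pin [0.5886 0.0604 0.146 ] [0.0875 0.0083 0.0837]
knuckle [0.587  0.0264 0.1736]
delta mm [ 1.62 34.05]
```

```bash
python3 -m inch '[[0,0,-3,0,0,0,4],[0,5,-2,0,0,0,4],[0.5,10,0,0,0,0,4],[0.5,10,0,0,0,0,4],[0.6,6,0,0,0,0,4],[0,3,0,0,0,0,4],[0,0,0,0,0,0,4],[0,0,0,0,0,0,4]]'
python3 look2.py F 225 95 290 160 9
```

```text
time: 9.25
position: [0.5976, 0.0079, 0.2247]
tool_rot: [0.641, 0.768, -0.0, 0.0]
wrist_force: [0.3, 0.6, -2.2]
finger_gap: 0.0117
[0.5976 0.0079 0.2247] [ 0.3  0.6 -2.2] [0.9838 0.179  0.    ]
```

View pics/wFc.png

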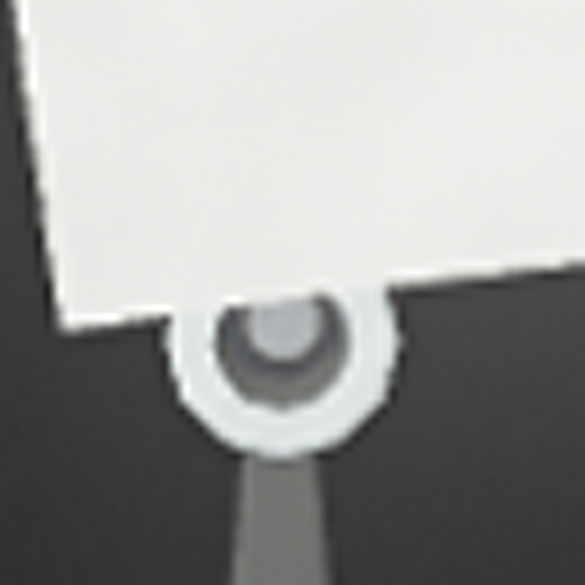

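```bash
python3 - <<'E'
from h import *
w=V("wrist")
M=w.T@np.linalg.inv(np.array(w.d["tool_from_camera"]))
for d in (.0561,.0741,.0797):
  for ex in (0,.001):
    u,v=w.proj(M[:3,:3]@np.array([.0543+ex,.0007,d])+M[:3,3]); print(d,ex,(u,v),"crop",((u-225+.5)*9-.5,(v-95+.5)*9-.5))
g=w.img[95:160,225:290,1]; print(g[32:46,22:44])
E
```

```text
0.0561 0 (np.float64(255.93220809331248), np.float64(132.04211287566193)) crop (np.float64(282.38987283981237), np.float64(337.37901588095735))
0.0561 0.001 (np.float64(255.931775117013), np.float64(130.58304929563968)) crop (np.float64(282.3859760531169), np.float64(324.24744366075714))
0.0741 0 (np.float64(255.89726385303646), np.float64(129.60575515314872)) crop (np.float64(282.07537467732817), np.float64(315.4517963783385))
0.0741 0.001 (np.float64(255.89682615453248), np.float64(128.26414395564478)) crop (np.float64(282.0714353907923), np.float64(303.37729560080305))
0.0797 0 (np.float64(255.88750937498125), np.float64(128.92646070238362)) crop (np.float64(281.9875843748313), np.float64(309.3381463214526))
0.0797 0.001 (np.float64(255.8870718968554), np.float64(127.61765798883707)) crop (np.float64(281.9836470716985), np.float64(297.55892189953363))
[[235 235 236 237 237 237 237 237 237 237 238 228 204 183 187 237 231 229
  228 229 197  85]
 [235 237 239 217 217 193 218 201 198 188 190 186 170 109 109 183 233 228
  226 228 207 105]
 [231 231 164 103 109 126 182 176 178 179 180 1
[... 369 characters left out ...]
3 176 130  90  96 102 144 224
  229 229 232 214]
 [229 233 100  99  93  92  85 101 144 158 135 109  89  94 105 115 158 233
  230 229 231 203]
 [229 232 147 101 102  94  91  86  84  84  86  88  94 106 118 127 186 232
  229 228 227 180]
 [229 231 197 107 105 104  97  95  95  93  93  99 110 120 115 150 227 231
  228 228 209 114]
 [229 230 231 166 112 108 113 114 110 106 109 120 120 118 137 197 233 228
  227 227 207 102]
 [229 229 232 231 165 109 110 113 115 118 119 117 118 139 200 234 229 227
  226 226 186  60]
 [231 229 229 229 226 156 146 135 124 118 132 140 157 200 233 230 227 226
  226 215 152  58]
 [231 232 227 225 228 231 226 209 179 165 193 214 226 231 229 228 227 227
  211 149  58  63]]
```

```bash
python3 -m inch '[[0.5,-0.7,0,0,0,0,4],[0,0,-2,0,0,0,4],[0,0,-2,0,0,0,4],[0,0,-1,0,0,0,4],[0,0,-1,0,0,0,4],[0,0,-1,0,0,0,4],[0,0,0,0,0,0,4]]'
python3 look2.py G 225 95 290 160 9
```

```text
time: 10.05
position: [0.5981, 0.0073, 0.2176]
tool_rot: [0.641, 0.768, -0.0, -0.0]
wrist_force: [1.1, -0.0, -3.9]
finger_gap: 0.0117
[0.5981 0.0073 0.2176] [ 1.1 -0.  -3.9] [ 9.838e-01  1.790e-01 -2.000e-04]
```

View pics/wGc.png

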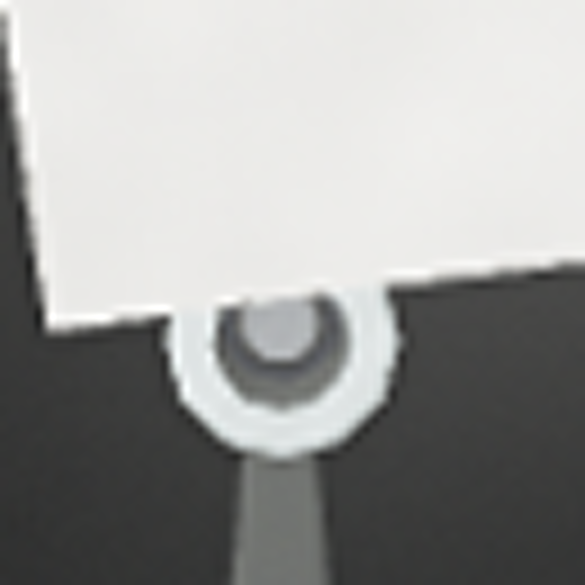

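```bash
python3 -m inch '[[0.1,-0.5,0,0,0,0,4],[0,0,-1,0,0,0,4],[0,0,-1,0,0,0,4],[0,0,0,0,0,0,4]]'; python3 -m inch '[[0,0,-1,0,0,0,4],[0,0,-1,0,0,0,4],[0,0,-1,0,0,0,4],[0,0,0,0,0,0,4]]'
python3 look2.py H 225 95 290 160 9
```

```text
time: 10.5
position: [0.5981, 0.0068, 0.2155]
tool_rot: [0.641, 0.768, -0.0, -0.0]
wrist_force: [0.1, -0.2, -2.8]
finger_gap: 0.0117
time: 10.9
position: [0.5981, 0.0068, 0.2125]
tool_rot: [0.641, 0.768, -0.0, -0.0]
wrist_force: [-0.1, -0.9, -3.1]
finger_gap: 0.0117
[0.5981 0.0068 0.2125] [-0.1 -0.9 -3.1] [ 9.838e-01  1.791e-01 -3.000e-04]
```

View pics/wHc.png

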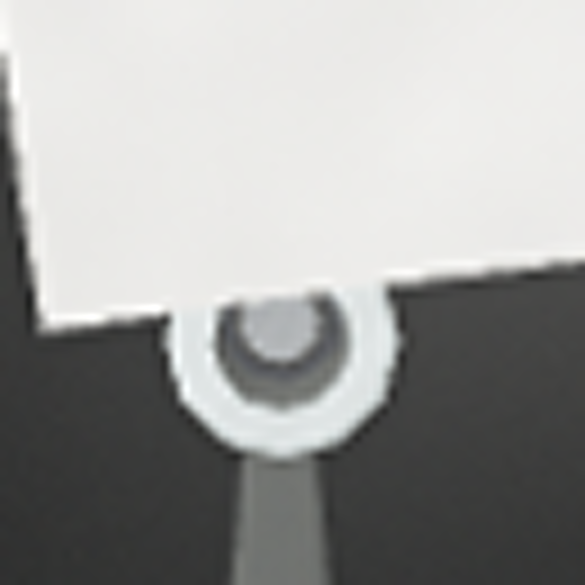

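```bash
python3 -m inch '[[0,0,-2,0,0,0,4],[0,0,-2,0,0,0,4],[0,0,-2,0,0,0,4],[0,0,0,0,0,0,4]]'; python3 -m inch '[[0,0,-2,0,0,0,4],[0,0,-2,0,0,0,4],[0,0,-1,0,0,0,4],[0,0,0,0,0,0,4]]';python3 -m inch '[[0,0,-0.5,0,0,0,4],[0,0,-0.5,0,0,0,4],[0,0,0,0,0,0,4]]'
```

```text
time: 11.35
position: [0.5981, 0.0068, 0.2063]
tool_rot: [0.641, 0.768, -0.0, -0.0]
wrist_force: [0.5, 0.4, -3.3]
finger_gap: 0.0117
time: 11.75
position: [0.5981, 0.0068, 0.2015]
tool_rot: [0.641, 0.768, -0.0, -0.0]
wrist_force: [0.2, 0.3, -2.5]
finger_gap: 0.0116
time: 12.05
position: [0.5982, 0.0068, 0.2007]
tool_rot: [0.641, 0.768, -0.0, -0.0]
wrist_force: [0.6, -0.6, -2.2]
finger_gap: 0.0118
```

```bash
python3 -m inch '[[0,0,-0.5,0,0,0,4],[0,0,-0.5,0,0,0,4],[0,0,0,0,0,0,4]]';python3 -m inch '[[0,0,-0.5,0,0,0,4],[0,0,0,0,0,0,4]]';python3 -m inch '[[0,0,-0.5,0,0,0,4],[0,0,0,0,0,0,4]]'
```

```text
time: 12.35
position: [0.5982, 0.0068, 0.1996]
tool_rot: [0.641, 0.768, -0.0, -0.0]
wrist_force: [0.2, -0.8, -2.6]
finger_gap: 0.0117
time: 12.55
position: [0.5982, 0.0068, 0.1992]
tool_rot: [0.641, 0.768, -0.0, -0.0]
wrist_force: [-0.5, -0.2, -4.3]
finger_gap: 0.0121
time: 12.75
position: [0.5982, 0.0068, 0.1987]
tool_rot: [0.641, 0.768, 0.0, 0.0]
wrist_force: [0.5, 0.7, -3.3]
finger_gap: 0.012
```

```bash
python3 -m inch '[[0,0,-0.5,0,0,0,4],[0,0,0,0,0,0,4]]';python3 -m inch '[[0,0,-0.5,0,0,0,4],[0,0,0,0,0,0,4]]';python3 -m inch '[[0,0,-0.5,0,0,0,4],[0,0,0,0,0,0,4]]'
```

```text
time: 12.95
position: [0.5983, 0.0067, 0.1986]
tool_rot: [0.641, 0.768, 0.0, 0.0]
wrist_force: [-0.8, -0.8, -0.3]
finger_gap: 0.0117
time: 13.15
position: [0.5985, 0.0066, 0.1985]
tool_rot: [0.641, 0.768, 0.0, 0.001]
wrist_force: [-1.4, -1.6, 6.1]
finger_gap: 0.012
time: 13.35
position: [0.5986, 0.0065, 0.1984]
tool_rot: [0.641, 0.768, 0.0, 0.001]
wrist_force: [-1.2, -1.5, 7.9]
finger_gap: 0.0118
```

```bash
python3 -m inch '[[0,0,1,0,0,0,6],[0,0,0,0,0,0,12],[0,0,0,0,0,0,16],[0,0,0,0,0,0,20],[0,0,0,0,0,0,24],[0,0,0,0,0,0,24]]'
python3 look2.py I 225 95 290 160 9; python3 - <<'E'
from h import *
s=V("scene"); s.crop(245,140,335,250,5.4,"pics/scI.png")
s=V("side"); cv2.imwrite("pics/siI.png",s.img)
E
```

```text
time: 13.95
position: [0.5982, 0.0069, 0.198]
tool_rot: [0.641, 0.768, -0.0, -0.0]
wrist_force: [0.4, -0.8, -0.5]
finger_gap: 0.0241
[0.5982 0.0069 0.198 ] [ 0.4 -0.8 -0.5] [ 9.838e-01  1.791e-01 -3.000e-04]
```

View pics/scI.png

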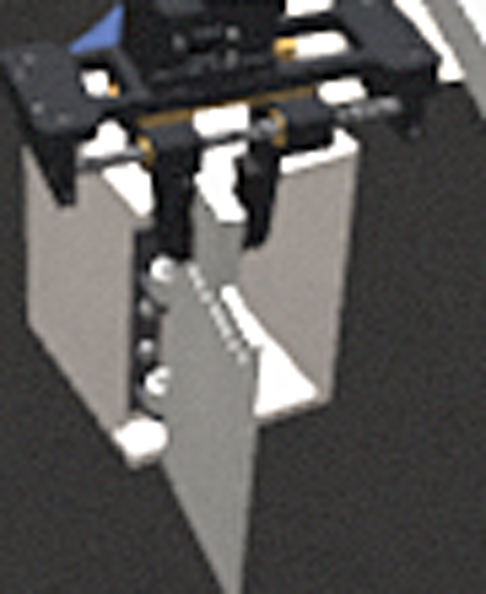

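View pics/wI.png

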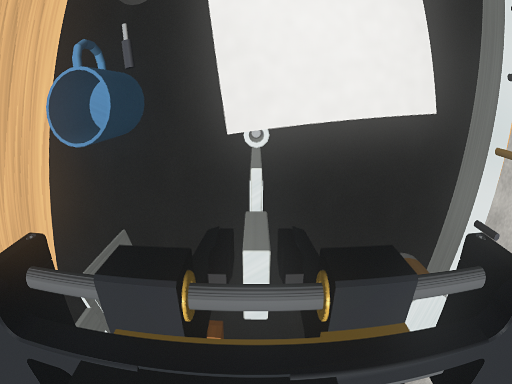

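```bash
python3 - <<'E'
from h import *
o=bot.get_obs(); print(o["joints"].round(2))
H=np.array([588.5,59.8]); p=o["position"][:2]*1000-H; print(p,np.hypot(*p),np.degrees(np.arctan2(p[1],p[0])))
prev=p
for n in range(1,18):
    q=R.from_euler("z",.1*n).as_matrix()[:2,:2]@p; print(n,(q-prev).round(1),np.degrees(np.arctan2(q[1],q[0])).round(1)); prev=q
E
```

```text
[-0.18  0.51  1.32  0.    1.31 -0.36]
[  9.68606598 -52.96549414] 53.84388028362802 -79.63654957554377
1 [5.2 1.2] -73.9
2 [5.1 1.7] -68.2
3 [4.9 2.2] -62.4
4 [4.6 2.7] -56.7
5 [4.3 3.2] -51.0
6 [4.  3.6] -45.3
7 [3.6 4. ] -39.5
8 [3.2 4.3] -33.8
9 [2.8 4.6] -28.1
10 [2.3 4.9] -22.3
11 [1.8 5.1] -16.6
12 [1.3 5.2] -10.9
13 [0.8 5.3] -5.2
14 [0.2 5.4] 0.6
15 [-0.3  5.4] 6.3
16 [-0.9  5.3] 12.0
17 [-1.4  5.2] 17.8
```

```bash
python3 -m inch '[[0,0,2,0,0,0,19],[0,0,0,0,0,0,19],[2.6,0.5,0,0,0,0.05,19],[2.6,0.7,0,0,0,0.05,19],[5.1,1.7,0,0,0,0.1,19],[4.9,2.2,0,0,0,0.1,19],[4.6,2.7,0,0,0,0.1,19],[0,0,0,0,0,0,19]]'
python3 look2.py J
```

```text
time: 14.9
position: [0.6183, 0.0148, 0.2001]
tool_rot: [0.475, 0.88, 0.0, 0.0]
wrist_force: [-0.8, 0.8, -0.1]
finger_gap: 0.0188
[0.6183 0.0148 0.2001] [-0.8  0.8 -0.1] [8.358e-01 5.490e-01 1.000e-04]
```

View pics/wJ.png

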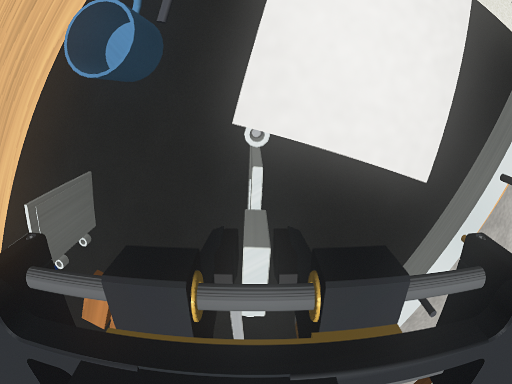

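The door follows freely inside the loose cage, and the knuckle stays seated at (257,135). I'll continue the arc.

```bash
python3 -m inch '[[4.3,3.2,0,0,0,0.1,19],[4.0,3.6,0,0,0,0.1,19],[3.6,4.0,0,0,0,0.1,19],[3.2,4.3,0,0,0,0.1,19],[2.8,4.6,0,0,0,0.1,19],[2.3,4.9,0,0,0,0.1,19],[0,0,0,0,0,0,19]]'
python3 -m inch '[[1.8,5.1,0,0,0,0.1,19],[1.3,5.2,0,0,0,0.1,19],[0.8,5.3,0,0,0,0.1,19],[0.2,5.4,0,0,0,0.1,19],[0,0,0,0,0,0,19]]'
python3 look2.py K
```

```text
time: 15.65
position: [0.6381, 0.0395, 0.2002]
tool_rot: [0.195, 0.981, 0.0, 0.0]
wrist_force: [-0.0, -0.7, 0.6]
finger_gap: 0.0193
time: 16.15
position: [0.6421, 0.0604, 0.2003]
tool_rot: [-0.003, 1.0, 0.0, -0.0]
wrist_force: [-0.6, 0.1, -0.3]
finger_gap: 0.0188
[0.6421 0.0604 0.2003] [-0.6  0.1 -0.3] [-6.6e-03  1.0e+00  1.0e-04]
```

View pics/wK.png

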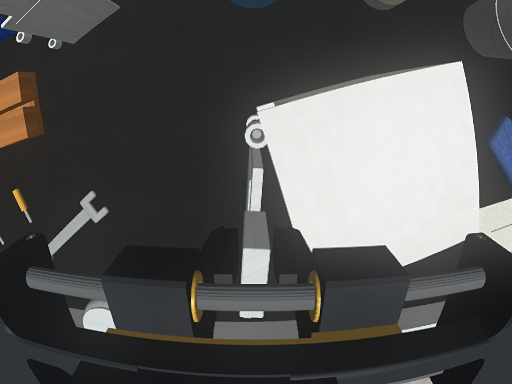

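```bash
python3 -m inch '[[-0.3,5.4,0,0,0,0.1,19],[-0.9,5.3,0,0,0,0.1,19],[-0.6,2.6,0,0,0,0.05,19],[0,0,0,0,0,0,19]]'
python3 -m inch '[[-0.7,2.6,0,0,0,0.05,19],[0,0,0,0,0,0,19]]'
python3 look2.py L
```

```text
time: 16.6
position: [0.6404, 0.0733, 0.2002]
tool_rot: [-0.127, 0.992, -0.0, -0.0]
wrist_force: [0.8, -0.3, 0.6]
finger_gap: 0.0187
time: 16.8
position: [0.6397, 0.0758, 0.2002]
tool_rot: [-0.152, 0.988, -0.0, -0.0]
wrist_force: [0.2, -0.6, -0.1]
finger_gap: 0.0187
[0.6397 0.0758 0.2002] [ 0.2 -0.6 -0.1] [-3.008e-01  9.537e-01 -1.000e-04]
```

View pics/wL.png

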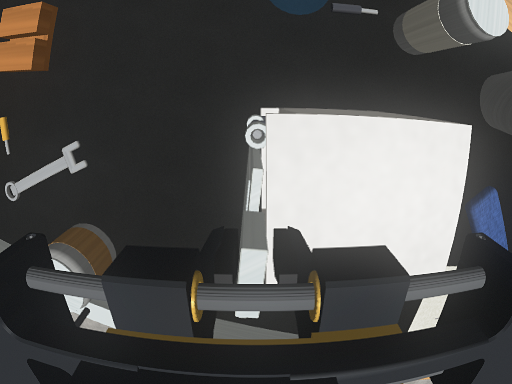

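```bash
python3 -m inch '[[-0.3,1,0,0,0,0,19],[0,0,0,0,0,0,19]]'
python3 -m inch '[[-0.3,1,0,0,0,0,19],[0,0,0,0,0,0,19]]'
python3 -m inch '[[-0.3,1,0,0,0,0,19],[0,0,0,0,0,0,19]]'
```

```text
time: 17.05
position: [0.6395, 0.077, 0.2002]
tool_rot: [-0.153, 0.988, -0.0, 0.0]
wrist_force: [0.3, -0.7, -0.0]
finger_gap: 0.0191
time: 17.25
position: [0.6392, 0.0782, 0.2002]
tool_rot: [-0.154, 0.988, 0.0, 0.0]
wrist_force: [-0.5, -0.8, 0.7]
finger_gap: 0.0192
time: 17.45
position: [0.6389, 0.0792, 0.2002]
tool_rot: [-0.154, 0.988, 0.0, -0.0]
wrist_force: [0.2, -1.7, 1.4]
finger_gap: 0.0186
```

```bash
python3 -m inch '[[-0.15,0.5,0,0,0,0,19],[0,0,0,0,0,0,19]]'
python3 -m inch '[[-0.15,0.5,0,0,0,0,19],[0,0,0,0,0,0,19]]'
python3 look2.py M 225 95 325 290 3
```

```text
time: 17.65
position: [0.6387, 0.0796, 0.2002]
tool_rot: [-0.154, 0.988, -0.0, 0.0]
wrist_force: [0.5, -0.2, -0.0]
finger_gap: 0.0187
time: 17.85
position: [0.6386, 0.0801, 0.2002]
tool_rot: [-0.154, 0.988, -0.0, 0.0]
wrist_force: [1.1, -1.3, -0.1]
finger_gap: 0.0186
[0.6386 0.0801 0.2002] [ 1.1 -1.3 -0.1] [-0.3043  0.9526 -0.    ]
```

View pics/wMc.png

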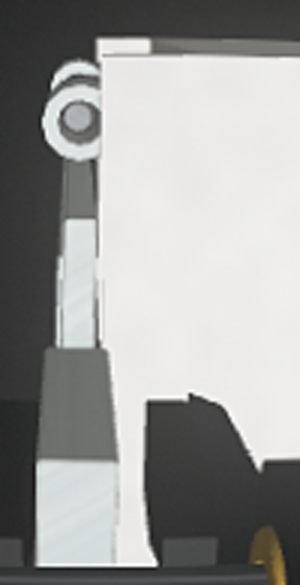

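```bash
python3 -m inch '[[-0.15,0.5,0,0,0,0,19],[0,0,0,0,0,0,19]]'
python3 -m inch '[[-0.15,0.5,0,0,0,0,19],[0,0,0,0,0,0,19]]'
python3 -m inch '[[-0.15,0.5,0,0,0,0,19],[0,0,0,0,0,0,19]]'
```

```text
time: 18.1
position: [0.6384, 0.0806, 0.2002]
tool_rot: [-0.154, 0.988, -0.0, -0.0]
wrist_force: [0.7, 0.5, 0.6]
finger_gap: 0.0189
time: 18.3
position: [0.6383, 0.0811, 0.2002]
tool_rot: [-0.154, 0.988, 0.0, -0.0]
wrist_force: [0.8, 0.2, 0.8]
finger_gap: 0.0189
time: 18.5
position: [0.6381, 0.0816, 0.2002]
tool_rot: [-0.154, 0.988, 0.0, -0.0]
wrist_force: [1.1, 0.0, -0.0]
finger_gap: 0.0191
```

```bash
python3 -m inch '[[-0.15,0.5,0,0,0,0,19],[0,0,0,0,0,0,19]]'
python3 -m inch '[[-0.15,0.5,0,0,0,0,19],[0,0,0,0,0,0,19]]'
python3 look2.py N 225 95 325 290 3
```

```text
time: 18.7
position: [0.638, 0.0821, 0.2002]
tool_rot: [-0.154, 0.988, -0.0, 0.0]
wrist_force: [-0.3, -0.1, 0.3]
finger_gap: 0.0189
time: 18.9
position: [0.6379, 0.0826, 0.2002]
tool_rot: [-0.154, 0.988, -0.0, 0.0]
wrist_force: [0.6, -0.5, -0.1]
finger_gap: 0.0189
[0.6379 0.0826 0.2002] [ 0.6 -0.5 -0.1] [-0.3044  0.9526 -0.    ]
```

View pics/wNc.png

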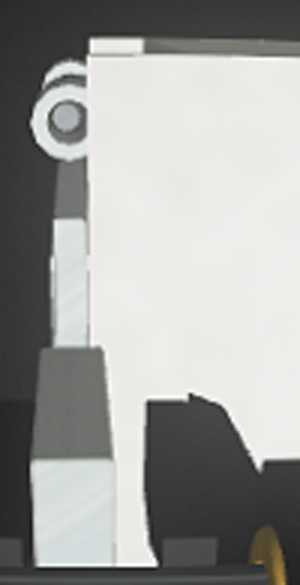

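```bash
python3 -m inch '[[-0.15,0.5,0,0,0,0,19],[0,0,0,0,0,0,19]]'
python3 -m inch '[[-0.15,0.5,0,0,0,0,19],[0,0,0,0,0,0,19]]'
python3 -m inch '[[-0.15,0.5,0,0,0,0,19],[0,0,0,0,0,0,19]]'
```

```text
time: 19.15
position: [0.6378, 0.0828, 0.2002]
tool_rot: [-0.154, 0.988, -0.0, 0.0]
wrist_force: [1.1, -1.5, -0.2]
finger_gap: 0.0188
time: 19.35
position: [0.6377, 0.083, 0.2002]
tool_rot: [-0.154, 0.988, -0.001, 0.0]
wrist_force: [1.4, -4.7, 0.1]
finger_gap: 0.019
time: 19.55
position: [0.6377, 0.0832, 0.2003]
tool_rot: [-0.154, 0.988, -0.001, 0.0]
wrist_force: [2.5, -5.7, -1.0]
finger_gap: 0.019
```

```bash
python3 -m inch '[[0.3,-1,0,0,0,0,19],[0,0,0,0,0,0,30],[0,0,0,0,0,0,40],[0,0,0,0,0,0,40],[0,0,0,0,0,0,40]]'
python3 -m inch '[[0,0,15,0,0,0,40],[0,0,25,0,0,0,40],[0,0,35,0,0,0,40],[0,0,40,0,0,0,40],[10,-40,30,0,0,0,40],[10,-40,0,0,0,0,40],[10,-40,0,0,0,0,40],[0,0,0,0,0,0,40],[0,0,0,0,0,0,40]]'
python3 look2.py O; python3 - <<'E'
from h import *
s=V("scene"); cv2.imwrite("pics/scO.png",s.img); s.crop(230,120,340,250,4.6,"pics/scOc.png")
i=V("side"); cv2.imwrite("pics/siO.png",i.img)
w=V("wrist")
for v in (s,w):
    P=v.cloud(); m=(P[...,2]>.05)&(P[...,2]<.17)&(P[...,0]>.6)&(P[...,0]<.71)&(P[...,1]>.03)&(P[...,1]<.12)
    q=P[m]; 
    if len(q)>50:
        c=q.mean(0);n=np.linalg.svd(q-c,full_matrices=False)[2][2];print(v.name,len(q),c.round(4),n.round(4),"door ang",np.degrees(np.arctan(-n[0]/n[1])))
    m=(P[...,2]>.228)&(P[...,2]<.242)&(P[...,0]>.6)&(P[...,0]<.71)&(P[...,1]>.03)&(P[...,1]<.12)
    q=P[m]
    if len(q)>20: print(" block",np.median(q[:,2]),cv2.minAreaRect(q[:,:2].astype(np.float32)*1000))
    m=(abs(P[...,2]-.18)<.004)&(P[...,1]>.03)&(P[...,0]>.5)&(P[...,0]<.8)&(P[...,1]<.3)
    q=P[m]; print(" top",np.median(q[:,2]),cv2.minAreaRect(q[:,:2].astype(np.float32)*1000))
E
```

```text
time: 20.05
position: [0.6376, 0.0834, 0.2002]
tool_rot: [-0.154, 0.988, 0.0, -0.0]
wrist_force: [-0.1, 0.0, 0.2]
finger_gap: 0.0398
time: 20.95
position: [0.6675, -0.0365, 0.3442]
tool_rot: [-0.153, 0.988, 0.0, -0.0]
wrist_force: [-0.8, -0.2, 0.4]
finger_gap: 0.0401
[ 0.6675 -0.0365  0.3442] [-0.8 -0.2  0.4] [-3.032e-01  9.529e-01  7.000e-04]
scene 1012 [0.6474 0.0778 0.1122] [ 0.2669 -0.9637  0.0087] door ang 15.478081061093127
 block 0.2325621730433517 ((643.3443603515625, 80.3944320678711), (38.96752166748047, 15.601305961608887), 12.542251586914062)
 top 0.17996691756501998 ((613.3035278320312, 144.20223999023438), (133.3638916015625, 151.7261199951172), 18.404094696044922)
wrist 1989 [0.6475 0.0749 0.1181] [ 0.2846 -0.9586  0.0125] door ang 16.537137806974364
 block 0.232903052313243 ((644.61572265625, 79.38176727294922), (39.943084716796875, 13.274772644042969), 17.321788787841797)
 top 0.17974936936333955 ((614.6826171875, 143.13613891601562), (131.99630737304688, 151.139892578125), 18.636228561401367)
```

View pics/scOc.png

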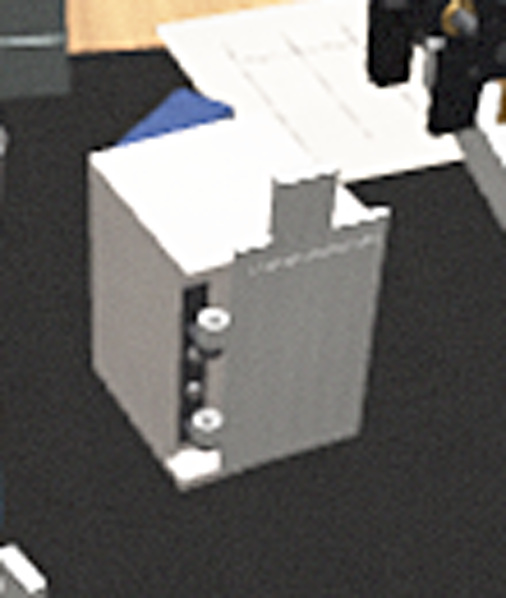

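View pics/wO.png

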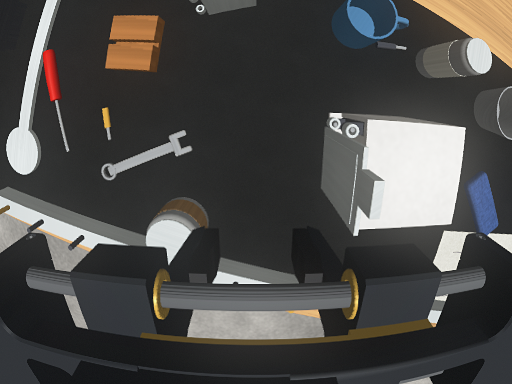

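View pics/siO.png

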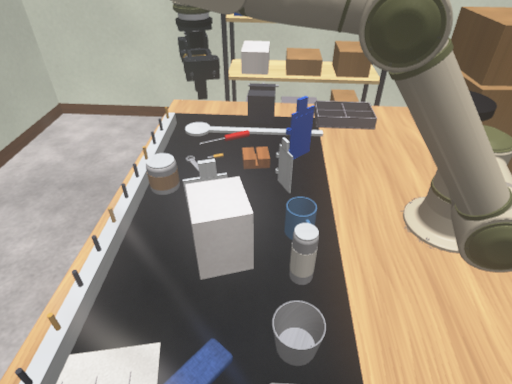

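Scene: the door lies along the front with both rings down on the lugs, and the bystanders haven't moved. The angle estimates scatter by 1–2°, so I'll look down from above the front edge before judging it shut.

```bash
python3 -m inch '[[8,35,0,0,0,0,40],[8,38,0,0,0,0,40],[8,38,0,0,0,0,40],[8,26,0,0,0,0,40],[0,0,0,0,0,0,40],[0,0,0,0,0,0,40]]'
python3 look2.py P; python3 - <<'E'
from h import *
w=V("wrist")
P=w.cloud()
def ln(q):
    vx,vy,x,y=cv2.fitLine(q[:,:2].astype(np.float32)*1000,cv2.DIST_HUBER,0,.01,.01).ravel(); return np.degrees(np.arctan2(vy,vx)),(x,y)
m=(P[...,2]>.186)&(P[...,2]<.198)&(P[...,0]>.59)&(P[...,0]<.72)&(P[...,1]>.03)&(P[...,1]<.13)
q=P[m];print("plate top",len(q),ln(q),cv2.minAreaRect(q[:,:2].astype(np.float32)*1000))
m=(P[...,2]>.226)&(P[...,2]<.242)&(P[...,0]>.59)&(P[...,0]<.72)&(P[...,1]>.03)&(P[...,1]<.13)
q=P[m];print("block",len(q),ln(q),cv2.minAreaRect(q[:,:2].astype(np.float32)*1000))
m=(abs(P[...,2]-.18)<.004)&(P[...,1]>.03)&(P[...,0]>.5)&(P[...,0]<.8)&(P[...,1]<.3)
q=P[m];print("top",len(q),cv2.minAreaRect(q[:,:2].astype(np.float32)*1000))
v,u=np.nonzero(m);print(u.min(),u.max(),v.min(),v.max())
E
```

```text
time: 21.75
position: [0.6993, 0.1016, 0.3445]
tool_rot: [-0.155, 0.988, -0.0, -0.0]
wrist_force: [-0.3, -0.1, 0.2]
finger_gap: 0.0398
[0.6993 0.1016 0.3445] [-0.3 -0.1  0.2] [-3.058e-01  9.521e-01 -2.000e-04]
plate top 345 (np.float32(17.31576), (np.float32(651.45557), np.float32(81.13465))) ((651.1586303710938, 81.14849853515625), (103.19087219238281, 6.015653610229492), 17.476409912109375)
block 675 (np.float32(17.228344), (np.float32(644.4521), np.float32(79.533066))) ((644.7509155273438, 79.67361450195312), (40.3884391784668, 12.084874153137207), 17.32770347595215)
top 14913 ((612.1520385742188, 147.6264190673828), (129.7587127685547, 140.3135223388672), 17.86571502685547)
257 384 47 169
```

View pics/wP.png

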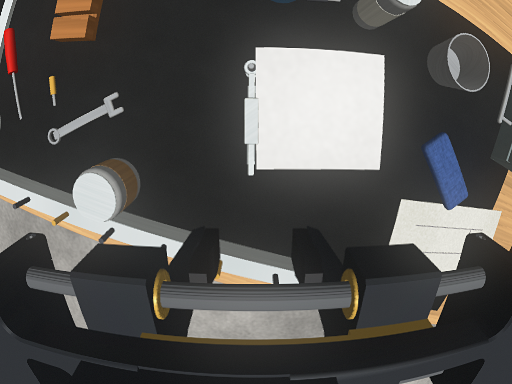

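```bash
python3 - <<'E'
from h import *
w=V("wrist"); w.crop(225,45,300,185,4.2,"pics/wPc.png")
# pixel-based corner checks of cupboard top front-edge and plate front/back at z
P=w.cloud()
n=np.array([-np.sin(np.radians(17.87)),np.cos(np.radians(17.87))]); t=np.array([n[1],-n[0]])
H=np.array([.5885,.0598])
d=(P[...,:2]-H)@n*1000; s=(P[...,:2]-H)@t*1000
for a in range(10,125,8):
    k=(abs(s-a)<3)&(abs(d)<30)
    pl=k&(abs(P[...,2]-.192)<.004); tp=k&(abs(P[...,2]-.18)<.003)
    print(a, "plate",np.percentile(d[pl],[3,97]).round(1) if pl.sum()>3 else None,"z",np.median(P[...,2][pl]).round(4) if pl.sum() else 0,"top",np.percentile(d[tp],[0,2]).round(1) if tp.sum()>3 else None)
E
```

```text
10 plate None z 0 top [6. 6.]
18 plate [-1.  4.] z 0.1914 top [6. 6.]
26 plate [-1.   3.9] z 0.1909 top [6. 6.]
34 plate [-1.1  3.9] z 0.1908 top [5.9 6. ]
42 plate None z 0 top [9. 9.]
50 plate None z 0 top [9. 9.]
58 plate None z 0 top [9. 9.]
66 plate None z 0 top [8.9 9. ]
74 plate None z 0 top [8.9 9. ]
82 plate None z 0 top [8.9 8.9]
90 plate [-1.4  3.7] z 0.1889 top [6.8 6.8]
98 plate [-1.5  3.7] z 0.1889 top [6.8 6.8]
106 plate [-1.6  2.6] z 0.1888 top [6.8 6.8]
114 plate [-1.3  2.5] z 0.1885 top [6.8 6.8]
122 plate None z 0 top None
```

View pics/wPc.png

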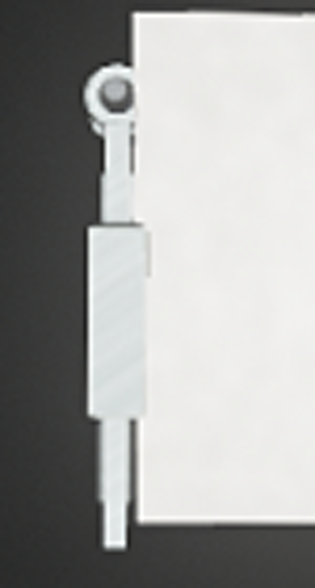

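```bash
python3 - <<'E'
from h import *
s=V("scene"); print(s.at(np.array([365,378,398,378]),np.array([240,240,245,270])).round(3))
E
python3 -m inch '[[-4,-26,0,0,0,0,0],[-4,-25,-10,0,0,0,0],[0,0,-40,0,0,0,0],[0,0,-40,0,0,0,0],[0,0,-30,0,0,0,0],[0,0,-10,0,0,0,0],[0,0,0,0,0,0,0],[0,0,0,0,0,0,0]]'
```

```text
[[ 0.79  -0.115  0.095]
 [ 0.82  -0.123  0.1  ]
 [ 0.894 -0.104  0.05 ]
 [ 0.818 -0.164  0.033]]
time: 22.75
position: [0.6921, 0.0496, 0.2168]
tool_rot: [-0.154, 0.988, -0.0, 0.001]
wrist_force: [-0.1, -1.0, -0.2]
finger_gap: 0.0004
```

```bash
python3 -m inch '[[0,0,-20,0,0,0,0],[0,0,-18,0,0,0,0],[0,0,0,0,0,0,0],[-1.5,4.5,0,0,0,0,0],[-1.5,4.5,0,0,0,0,0],[0,0,0,0,0,0,0]]'
python3 look2.py Q
python3 -m inch '[[-0.6,1.9,0,0,0,0,0],[-0.6,1.9,0,0,0,0,0],[0,0,0,0,0,0,0]]'
```

```text
time: 23.35
position: [0.6887, 0.0597, 0.1782]
tool_rot: [-0.154, 0.988, -0.0, 0.001]
wrist_force: [-0.5, 0.1, -0.0]
finger_gap: 0.0007
[0.6887 0.0597 0.1782] [-0.5  0.1 -0. ] [-3.051e-01  9.523e-01 -7.000e-04]
time: 23.7
position: [0.6873, 0.0629, 0.1767]
tool_rot: [-0.154, 0.988, 0.0, 0.0]
wrist_force: [0.2, 0.1, 0.4]
finger_gap: 0.0003
```

View pics/wQ.png

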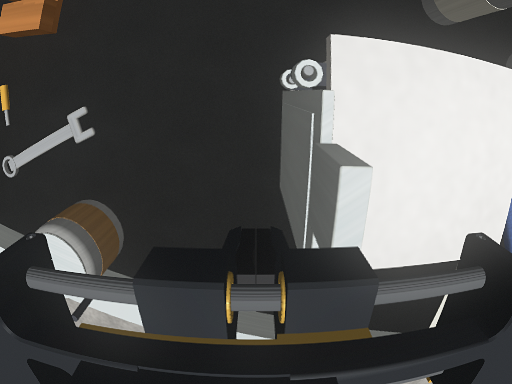

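```bash
python3 -m inch '[[-0.6,1.9,0,0,0,0,0],[-0.3,0.9,0,0,0,0,0],[0,0,0,0,0,0,0]]'
python3 -m inch '[[-0.3,0.9,0,0,0,0,0],[-0.3,0.9,0,0,0,0,0],[0,0,0,0,0,0,0]]'
python3 -m inch '[[-0.3,0.9,0,0,0,0,0],[0,0,0,0,0,0,0]]'
python3 -m inch '[[-0.3,0.9,0,0,0,0,0],[0,0,0,0,0,0,0]]'
python3 -m inch '[[-0.3,0.9,0,0,0,0,0],[0,0,0,0,0,0,0]]'
```

```text
time: 24.0
position: [0.6864, 0.0656, 0.1766]
tool_rot: [-0.154, 0.988, 0.0, -0.0]
wrist_force: [-0.3, -0.3, -0.5]
finger_gap: 0.0001
time: 24.3
position: [0.6858, 0.0674, 0.1766]
tool_rot: [-0.154, 0.988, 0.0, -0.0]
wrist_force: [0.4, -0.6, 0.7]
finger_gap: 0.0004
time: 24.5
position: [0.6855, 0.0683, 0.1766]
tool_rot: [-0.154, 0.988, 0.0, -0.0]
wrist_force: [1.0, 0.1, 0.6]
finger_gap: 0.0007
time: 24.7
position: [0.6852, 0.0692, 0.1767]
tool_rot: [-0.154, 0.988, 0.0, 0.0]
wrist_force: [0.8, -0.8, 0.2]
finger_gap: 0.0002
time: 24.9
position: [0.6849, 0.0701, 0.1767]
tool_rot: [-0.154, 0.988, 0.0, 0.0]
wrist_force: [0.7, -0.1, 0.2]
finger_gap: 0.0006
```

```bash
python3 look2.py R 220 180 360 300 5
python3 -m inch '[[-0.3,0.9,0,0,0,0,0],[0,0,0,0,0,0,0]]'
python3 -m inch '[[-0.3,0.9,0,0,0,0,0],[0,0,0,0,0,0,0]]'
python3 -m inch '[[-0.3,0.9,0,0,0,0,0],[0,0,0,0,0,0,0]]'
```

```text
[0.6849 0.0701 0.1767] [ 0.7 -0.1  0.2] [-0.3044  0.9525  0.    ]
time: 25.15
position: [0.6846, 0.071, 0.1766]
tool_rot: [-0.154, 0.988, 0.0, -0.0]
wrist_force: [0.1, -0.6, 0.4]
finger_gap: 0.0005
time: 25.35
position: [0.6843, 0.0719, 0.1767]
tool_rot: [-0.154, 0.988, 0.0, 0.0]
wrist_force: [0.0, 0.3, 0.1]
finger_gap: 0.0006
time: 25.55
position: [0.684, 0.0728, 0.1767]
tool_rot: [-0.154, 0.988, 0.0, 0.0]
wrist_force: [-0.6, 0.8, 0.5]
finger_gap: 0.0006
```

View pics/wRc.png

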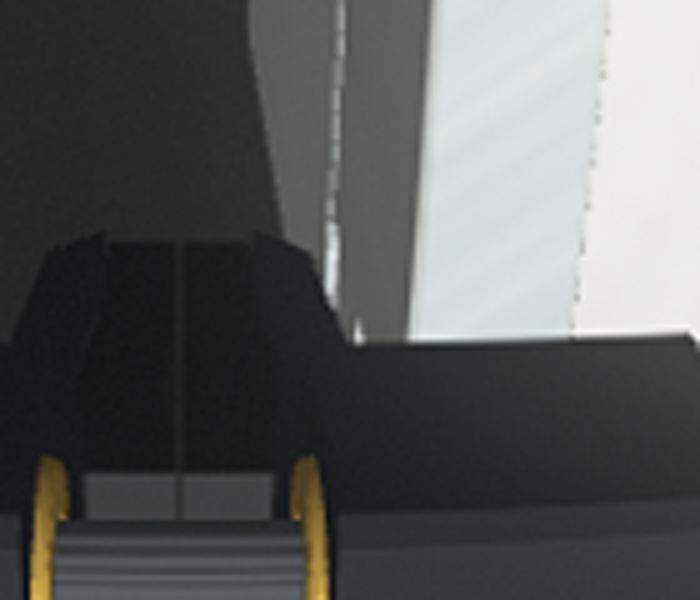

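```bash

python3 -m inch '[[-0.3,0.9,0,0,0,0,0],[0,0,0,0,0,0,0]]'
python3 -m inch '[[-0.3,0.9,0,0,0,0,0],[0,0,0,0,0,0,0]]'
python3 -m inch '[[-0.3,0.9,0,0,0,0,0],[0,0,0,0,0,0,0]]'
python3 look2.py S 220 180 360 300 5
```

```text
time: 25.75
position: [0.6837, 0.0737, 0.1766]
tool_rot: [-0.154, 0.988, -0.0, 0.0]
wrist_force: [0.1, -0.7, 0.5]
finger_gap: 0.001
time: 25.95
position: [0.6834, 0.0746, 0.1766]
tool_rot: [-0.154, 0.988, 0.0, -0.0]
wrist_force: [0.2, 0.0, -0.6]
finger_gap: 0.0004
time: 26.15
position: [0.6832, 0.0751, 0.1767]
tool_rot: [-0.154, 0.988, -0.0, 0.0]
wrist_force: [0.4, -2.3, 0.4]
finger_gap: 0.0009
[0.6832 0.0751 0.1767] [ 0.4 -2.3  0.4] [-3.042e-01  9.526e-01 -5.000e-04]
```

View pics/wSc.png

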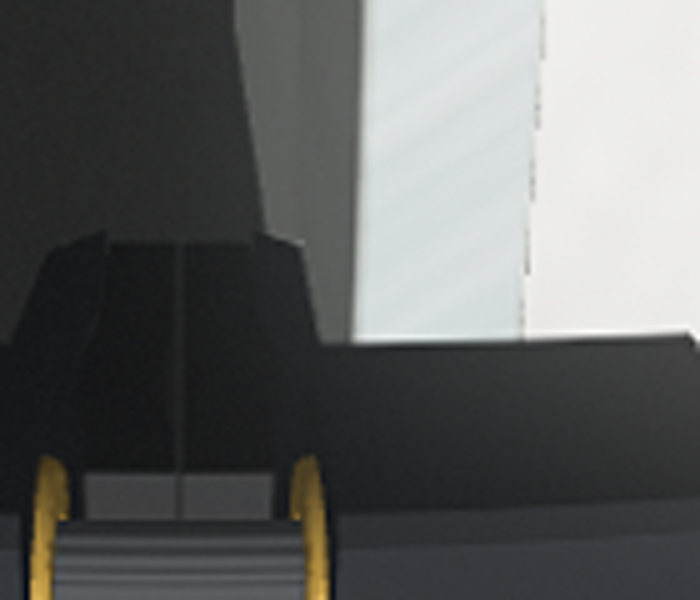

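```bash

python3 -m inch '[[-0.15,0.5,0,0,0,0,0],[0,0,0,0,0,0,0]]'
python3 -m inch '[[-0.15,0.5,0,0,0,0,0],[0,0,0,0,0,0,0],[0,0,0,0,0,0,0]]'
python3 -m inch '[[0.15,-0.5,0,0,0,0,0],[0.15,-0.5,0,0,0,0,0],[0.15,-0.5,0,0,0,0,0],[0.3,-0.9,0,0,0,0,0],[0.6,-1.9,0,0,0,0,0],[3,-9,0,0,0,0,0],[3,-9,0,0,0,0,0],[0,0,30,0,0,0,0],[0,0,40,0,0,0,0]]'
python3 -m inch '[[4,30,50,0,0,0,0],[6,35,46,0,0,0,0],[0,10,0,0,0,0,0],[0,0,0,0,0,0,0],[0,0,0,0,0,0,0]]'
python3 look2.py T;  cat > gap.py <<'E'
from h import *
w=V("wrist"); w.crop(225,45,300,185,4.2,"pics/wTc.png")
P=w.cloud()
m=(abs(P[...,2]-.18)<.004)&(P[...,1]>.03)&(P[...,0]>.5)&(P[...,0]<.8)&(P[...,1]<.3)
print("top",cv2.minAreaRect(P[m][:,:2].astype(np.float32)*1000))
n=np.array([-np.sin(np.radians(17.87)),np.cos(np.radians(17.87))]); t=np.array([n[1],-n[0]])
H=np.array([.5885,.0598])
d=(P[...,:2]-H)@n*1000; s=(P[...,:2]-H)@t*1000
for a in (18,26,34,42,58,74,90,98,106,114):
    k=(abs(s-a)<3)&(abs(d)<30)
    pl=k&(abs(P[...,2]-.190)<.006); tp=k&(abs(P[...,2]-.18)<.003); bl=k&(abs(P[...,2]-.233)<.006)
    f=lambda m,q:np.percentile(d[m],q).round(1) if m.sum()>3 else None
    print(a,"plate",f(pl,[3,50,97]),"block",f(bl,[3,50,97]),"top",f(tp,[0,2]))
for lo,hi in ((.228,.242),(.184,.197)):
    m=(P[...,2]>lo)&(P[...,2]<hi)&(P[...,0]>.59)&(P[...,0]<.72)&(P[...,1]>.03)&(P[...,1]<.14)
    print(cv2.minAreaRect(P[m][:,:2].astype(np.float32)*1000))
E
python3 gap.py
```

```text
time: 26.4
position: [0.6832, 0.0753, 0.1767]
tool_rot: [-0.154, 0.988, -0.0, 0.0]
wrist_force: [1.7, -3.4, -0.9]
finger_gap: 0.0007
time: 26.7
position: [0.6831, 0.0754, 0.1767]
tool_rot: [-0.154, 0.988, -0.001, 0.0]
wrist_force: [2.7, -5.0, -1.1]
finger_gap: 0.0005
time: 27.6
position: [0.6897, 0.0529, 0.2454]
tool_rot: [-0.153, 0.988, 0.001, -0.002]
wrist_force: [0.7, -0.4, 1.1]
finger_gap: 0.0003
time: 28.1
position: [0.6987, 0.1189, 0.327]
tool_rot: [-0.154, 0.988, 0.0, -0.002]
wrist_force: [-0.0, 0.5, 0.1]
finger_gap: 0.0007
[0.6987 0.1189 0.327 ] [-0.   0.5  0.1] [-3.038e-01  9.527e-01  7.000e-04]
top ((612.153076171875, 146.89730834960938), (129.2792205810547, 141.55337524414062), 18.123659133911133)
18 plate [-1.4  1.6  4.8] block None top [4.7 6.5]
26 plate [-0.5  2.4  5. ] block None top [6.4 6.4]
34 plate [-0.6  2.3  5.1] block None top [6.3 6.4]
42 plate None block [-2.8  2.6  8.1] top [7.2 7.3]
58 plate None block [-2.3  2.6  8.1] top [8.  8.1]
74 plate None block [-2.7  3.   8.7] top [7.8 7.9]
90 plate [-0.6  2.4  5.2] block None top [5.7 6.5]
98 plate [0.2 2.6 5.1] block None top [5.4 6.6]
106 plate [-0.   2.5  5. ] block None top [5.4 5.5]
114 plate [-0.3  2.8  5.6] block None top [6.3 6.4]
((644.4962158203125, 80.64826202392578), (39.419166564941406, 12.217605590820312), 17.647239685058594)
((650.4141845703125, 83.50647735595703), (103.2690200805664, 9.037893295288086), 18.478961944580078)
```

View pics/wTc.png

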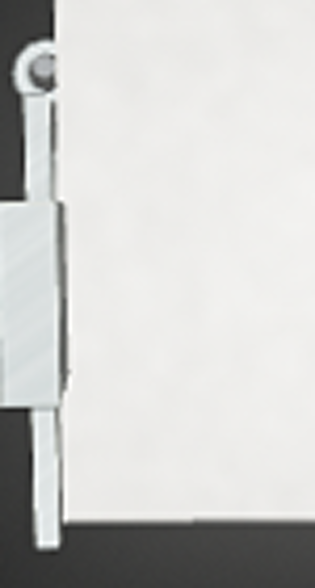

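```bash
python3 - <<'E'
from h import *
s=V("scene"); s.crop(190,120,330,250,4.2,"pics/scU.png")
E
```

```text
(no output)
```

View pics/scU.png

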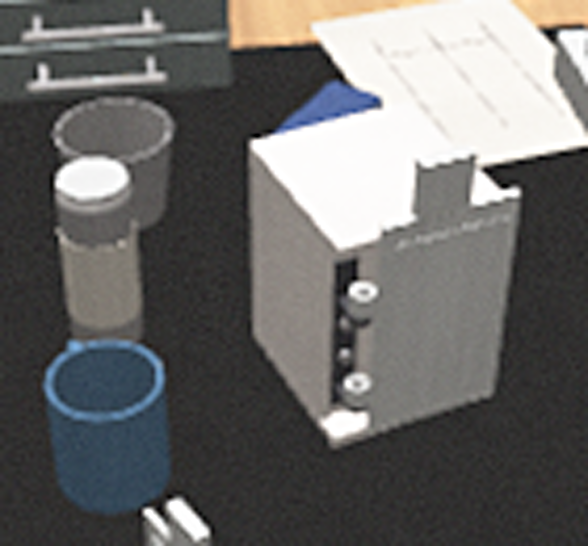

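The crop shows both knuckles down on the lugs, at crop (360,295) and (355,385). The door is flush with the front, and the mug, can and tin are where they stood. Handing in.

```bash
python3 -c "
from plant import bot
print(bot.hand_in()); o=bot.get_obs(); print(o['time'],o['wrist_force'])"
```

```text
the job is handed in; nothing more can be done
None
the job is handed in; nothing more can be done
```

The door is hung on both pins and shut against the cupboard's front. I handed the job in at about 28 s of the 61 s, with the arm clear.

**What I did**
- **Lift and hang:** I took the larger silver door by its grip block, lifted it from the stand and brought it in about 97° open. I lined up the upper knuckle by looking through its bore at the pin, then lowered it. There was no side load until it seated at the expected height, with under 8 N on the wrist.
- **Shut:** With the fingers opened to a loose cage around the block, I swung the door to firm contact at about 6 N.

**What the checks showed**
- **Not fully shut at first:** After I let go, a look from above showed the free edge still about 2–3 mm off the front. I pushed it once more with closed fingers near the free edge, at about 5 N, and backed away.
- **Last gap reading:** The door's back face is 0–1 mm from the front edge, which is about the limit of what I can measure. The door sags 1–2° in its own plane, within the hinge play.
- **Knuckles and bystanders:** The last picture shows both knuckles down on their lugs. The mug, the steel can and the open tin stand where they were.

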